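# Sort float balls with the slotted scoop and bring their dish under the marking stylus

### The arm

A 7-joint arm with a two-finger parallel gripper is mounted at the origin on a cart in front of the work surface, level with it; the furniture and walls round the work are solid. World frame = base frame: x ahead of the robot, y to its left, z up, the work surface at z = 0. Lengths are in m, angles in rad, forces in N, time in s.
With the tool pointing down it reaches from about 0.425 to 0.875 m from the base axis. Payload 4.7 kg.
Tool frame: the origin (TCP) lies midway between the tips of the shut fingers; the grasp point (between the pads) lies 19 mm behind it; z points along the fingers, x is the direction in which the jaws open and shut, and the axes are right-handed (so a half turn about z gives the same grasp; the last joint's range is limited). The gripper opens to 87 mm and grips with 3 to 60 N. Pads are 19 mm wide; open, the fingers measure 117 mm over their backs; the gripper's body (75 mm by 190 mm) begins 51 mm behind the grasp point.
Start: joints at [1.158, 0.321, -0.07, 1.45, 0.023, 1.371, -0.057], TCP at [0.269, -0.592, 0.223] pointing down, gripper open.
Joint ranges: [-2.86, 2.86], [-0.3, 2.09], [-1.38, 1.24], [0.06, 2.45], [-1.56, 4.7], [0.09, 2.05], [-2.69, 2.69]. Speed limits (rad/s): [2.57, 2.57, 3.14, 3.14, 3.14, 3.14, 3.14].

### API

Orientations are given as a rotation vector (axis times angle).
In Python, from bench import get_state, eyes, ticket gives the robot as it stands.
- The arm moves only by the tool carry_out, never from a script. Its argument "motion" is a list of rows, each a list of 2 entries, a list of its own where there are three numbers: the shift along the world's x, y, z in m, then the turn about the world's z in rad. A call has 1 to 20 rows; each row is the pose to reach, as a shift and turn from the pose commanded when the call began; what a row does not reach only later rows make up. A row lasts 1/10 s, in which the tool goes at most 50 mm and 8.59 degrees, less where a joint would pass 70% of its speed; a pose out of reach is approached as far as the arm can. A call with a gripper value outside its range is refused whole. "grip" is the gripper command: -1 is fully open, 1 is shut, values between are in proportion, set as the call begins (left out, the last holds). The fingers move at their own pace and stop on an object; "squeeze" is the grip in N (left out, the last holds). Time passes only in rows, so rows that repeat a pose let the fingers close. It gives the time, the measured TCP pose, the force and the opening at its end, in the units of the state.
- get_state(): the state, without advancing time (a new reading comes with each control period).
- eyes.get_image(name): name is "side" or "top"; returns a dict with "pixels" (480x640x3 uint8, blue, green, red), "mtx" (3x3 intrinsics, pixels), "extrinsics" (4x4, takes a point from camera to world coordinates). Camera axes: x right, y down, z forward; pixel columns grow to the right and rows downward; lengths in m; the calibration is good to about 2 mm. A picture is of the moment at which its call begins. There is no depth.
- ticket.close_job(): hands the job in, once; it reports no verdict.
The state is a dict: "time": time; "joint_positions": joint angles; "qd": joint speeds; "joint_torque": joint torques, N m; "position": TCP position; "tool_rot": TCP orientation; "ft_force": force on the tool from outside, world axes, zero at the start; "torque": the same for the moment, N m; "grip_width": opening from 0.0 (shut) to 1.0 (fully open).
Only numpy, scipy, OpenCV 4.12 (cv2) and the standard library are available. Lean on these libraries where they do the work, as an engineer would, in place of code of your own. Each camera call takes 0.05 s, during which the arm holds its last target. There are 200 camera calls.

### The job

Use the slotted scoop to lift all the big float balls out of the sorting tray and tip them into the dish, letting the undersized balls drop through the slots so that they stay in the tray; do not touch any ball with the fingers. Stand the scoop back in the tray. Then slide the loaded dish along the bench, without lifting or tipping it, until the near cross on its foot is right under the stylus tip, let it rest there two seconds to be stamped, slide it on until the far cross is right under the tip, and let go.

Things in the scene. Friction and masses are not known exactly. Their poses are not given: they have to be found in the camera images.
- tray: Sorting tray, grey plastic, open, fixed. Inside 280 mm (its x) by 94 mm (y); upright 4 mm walls, rim 45 mm and inner floor 6 mm above the bench. Origin: centre of its underside; x points along its length away from the robot, z up. At the start the balls lie in its near (-x) half and the scoop stands in its far end.
- scoop: Slotted scoop, 0.25 kg: four round steel tines, 5 mm thick, at y = -40.5, -13.5, 13.5, 40.5 mm (22 mm slots open in front), from x = 0 to -90 mm, undersides at z = 0; back plate 86 mm wide, 32 mm high at x = 0 to 4 mm; 5 mm foot plate at x = 0 to 34 mm. No side walls. Origin: on the ground, front face of the back plate, mid-width; z up, tines to -x. Stands by itself.
- scoop_grip (a point): Grip point on the scoop's upright black handle: x = 12, y = 0, z = 130 mm in the scoop's frame. The handle is 16 mm thick in x, 30 mm wide in y, its top at z = 160 mm. Axes as the scoop's.
- scoop_tips (a point): Ground point midway between the rounded tine tips: x = -90, y = 0, z = 0 mm in the scoop's frame. A 40 mm ball lies in a slot on two tines and can roll along it to the back plate when the tips are raised, or off the tips when they are lowered; an 18 mm ball drops through.
- dish: Dish, open aluminium box, loose, 0.3 to 0.6 kg. Inside 130 mm (x) by 125 mm (y), walls and floor 5 mm, rim 45 mm high. A flat upright ear stands 31 mm off its near (-x) wall on a low 8 mm web; a flat foot, 90 mm wide (x) and 8 mm high, reaches from the -y wall to y = -117 mm and bears two crosses. Origin: centre of its underside; z up.
- dish_ear (a point): Grip point on the dish's ear: x = -105, y = 0, z = 68 mm in the dish's frame. The ear is 8 mm thick in x, 40 mm wide in y, up to z = 90 mm, 31 mm clear of the wall. Axes as the dish's.
- near_cross (a point): Centre of the dark ringed cross (24 mm) on the dish's foot that is nearer the ear (and the robot): x = -22, y = -95.5, z = 8 mm in the dish's frame; axes as the dish's.
- far_cross (a point): Centre of the other dark ringed cross (24 mm) on the dish's foot: x = 22, y = -95.5, z = 8 mm in the dish's frame; axes as the dish's.
- stand: Marking stand, grey, fixed: base plate 110 x 100 x 12 mm (y = -55 to -155 mm), column at y = -112 mm, 180 mm tall, and an arm at 135 to 165 mm height that carries a vertical pointed steel stylus at x = y = 0 (10 mm thick; 22 mm above 90 mm height). Origin: on the bench straight below the stylus tip; z up, the column lies to -y.
- stylus_tip (a point): Tip of the fixed stylus, pointing down, 24 mm above the bench; axes as the stand's.
- solder_spool: Bystander: small spool of solder wire, 55 mm flanges, 44 mm high, standing on the bench beyond the dish; leave it alone. Origin: centre of its underside.
- flux_bottle: Bystander: small bottle with a nozzle, 41 mm diameter, 112 mm tall; leave it alone. Origin: centre of its underside.
- big_1: Big float ball (keeper), white plastic, smooth, 40 mm diameter, 20 g, rolls easily. Four to six of the six are present; absent ones read None. Origin: its centre.
- big_2: Big float ball (keeper), white plastic, smooth, 40 mm diameter, 20 g, rolls easily. Four to six of the six are present; absent ones read None. Origin: its centre.
- big_3: Big float ball (keeper), white plastic, smooth, 40 mm diameter, 20 g, rolls easily. Four to six of the six are present; absent ones read None. Origin: its centre.
- big_4: Big float ball (keeper), white plastic, smooth, 40 mm diameter, 20 g, rolls easily. Four to six of the six are present; absent ones read None. Origin: its centre.
- big_5: Big float ball (keeper), white plastic, smooth, 40 mm diameter, 20 g, rolls easily. Four to six of the six are present; absent ones read None. Origin: its centre.
- big_6: Big float ball (keeper), white plastic, smooth, 40 mm diameter, 20 g, rolls easily. Four to six of the six are present; absent ones read None. Origin: its centre.
- small_1: Undersized small ball, white plastic, 18 mm diameter, 10 g. Two to four of the four are present. Origin: its centre.
- small_2: Undersized small ball, white plastic, 18 mm diameter, 10 g. Two to four of the four are present. Origin: its centre.
- small_3: Undersized small ball, white plastic, 18 mm diameter, 10 g. Two to four of the four are present. Origin: its centre.
- small_4: Undersized small ball, white plastic, 18 mm diameter, 10 g. Two to four of the four are present. Origin: its centre.
There are look-alikes about, which are no part of the job. What is shaped like the big_4 but pink or purple is not meant.

How it is judged:
By the outcome, as a careful person would: the job done as asked, in the order asked, and still so for the second after the job is handed in, with the robot touching nothing.
Of big_1, big_2, big_3, big_4, big_5, big_6 only 4 to 6 are there at a start; the rules pass over those that are not, and their reading is None.
Of small_1, small_2, small_3, small_4 only 2 to 4 are there at a start; the rules pass over those that are not, and their reading is None.
At some moment in a run one of scoop, dish may be knocked a few centimetres aside while the robot is not near it.
It also fails if it takes over 208 s, if anything falls off the work surface, if the arm or the gripper's body presses on something with over 40 N, if the wrist force passes 120 N, or if a joint passes its speed limit or range.

## Working session

There is one attempt and no reset: what is moved stays moved. The work goes in short steps, Python scripts to look and compute and a tool call to move; the robot and the scene stay as the last step left them, time stands still between calls to the robot, and variables do not carry over. Pictures are saved under pics/ and viewed, about 12 in all and at most 16, crops included, and the job is handed in when it is done.

Besides the shell and the picture viewer there is one more tool, called after "Request:" as name([rows], argument=value, ...), one row to a line, values as JSON. carry_out: Moves the arm, as the interface text tells. Its arguments: {"type":"object","properties":{"motion":{"type":"array","items":{"type":"array"}},"grip":{"type":"number"},"squeeze":{"type":"number"}},"required":["motion"]}

```bash
ls; mkdir -p pics; cat > h.py <<'E'
import numpy as np, cv2
from bench import get_state, eyes, ticket
def cam(n):
    d=eyes.get_image(n); return np.array(d["pixels"]),np.array(d["mtx"]),np.array(d["extrinsics"])
def ray(u,v,K,E,z):
    d=E[:3,:3]@np.linalg.solve(K,[u,v,1.]); o=E[:3,3]; return o+d*(z-o[2])/d[2]
def proj(p,K,E):
    q=np.linalg.inv(E)@np.append(p,1.); w=K@q[:3]; return w[:2]/w[2]
E
python3 - <<'E'
from h import *
for n in("top","side"):
    im,K,Ex=cam(n); cv2.imwrite(f"pics/{n}0.png",im); np.savez(f"{n}.npz",K=K,E=Ex); print(n,K.round(1).tolist(),Ex.round(3).tolist())
s=get_state(); print({k:np.round(v,3).tolist() for k,v in s.items()})
E
```

```text
pics
top [[507.9, 0.0, 325.2], [0.0, 507.9, 231.6], [0.0, 0.0, 1.0]] [[0.013, -0.993, 0.121, 0.403], [-1.0, -0.011, 0.017, -0.3], [-0.015, -0.121, -0.993, 1.16], [0.0, 0.0, 0.0, 1.0]]
side [[573.2, 0.0, 316.1], [0.0, 573.2, 241.3], [0.0, 0.0, 1.0]] [[-0.995, -0.067, 0.074, 0.463], [-0.099, 0.764, -0.638, 0.301], [-0.013, -0.642, -0.767, 0.846], [0.0, 0.0, 0.0, 1.0]]
{'time': 0.1, 'joint_positions': [1.158, 0.322, -0.07, 1.452, 0.023, 1.371, -0.057], 'qd': [0.001, -0.001, -0.001, -0.002, -0.0, -0.0, 0.002], 'joint_torque': [-0.0, -49.257, -0.406, -31.34, -0.064, 0.04, 0.0], 'position': [0.269, -0.591, 0.222], 'tool_rot': [-2.641, 1.7, 0.002], 'ft_force': [-0.485, -0.346, 0.359], 'torque': [0.015, -0.024, -0.02], 'grip_width': 0.999}
```

View pics/top0.png

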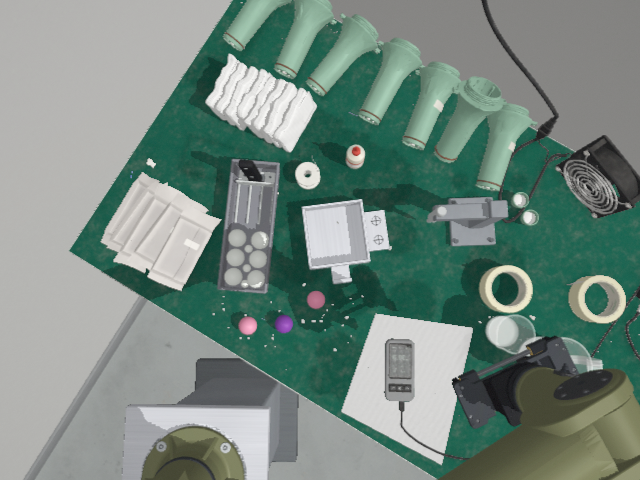

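View pics/side0.png

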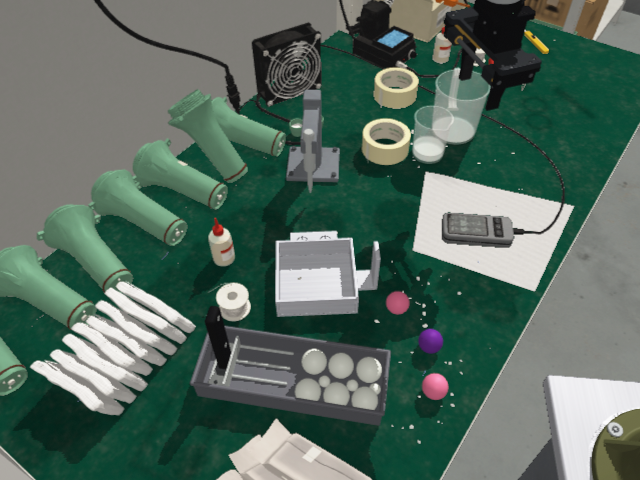

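Top view: the tray is at about (249,226) with six white balls in its near half and the scoop handle at (249,172). The dish is at (336,235), its crosses are at (376,220) and (378,240), and the stylus is at about (440,212). The pink and purple balls at (248,326), (285,325) and (316,300) are decoys outside the tray.

```bash
python3 - <<'E'
import cv2
im=cv2.imread("pics/top0.png"); cv2.imwrite("pics/c1.png",cv2.resize(im[145:305,205:465],None,fx=3,fy=3,interpolation=cv2.INTER_CUBIC))
im=cv2.imread("pics/side0.png"); cv2.imwrite("pics/c2.png",cv2.resize(im[170:430,180:450],None,fx=2.2,fy=2.2,interpolation=cv2.INTER_CUBIC))
E
```

```text
(no output)
```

View pics/c1.png

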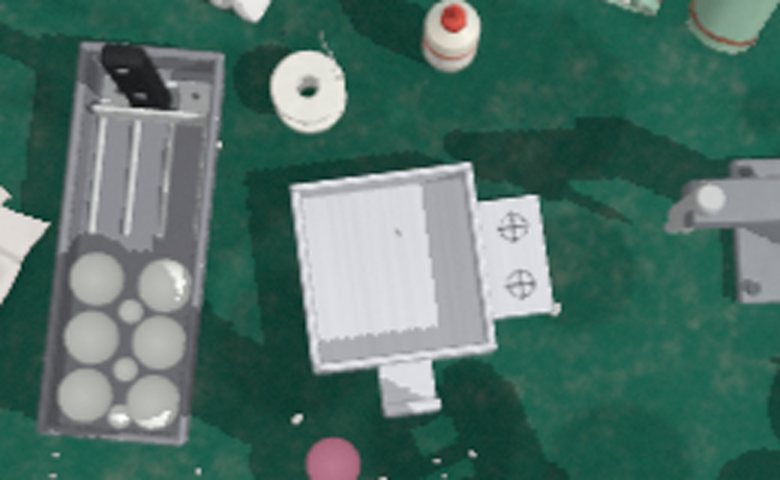

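View pics/c2.png

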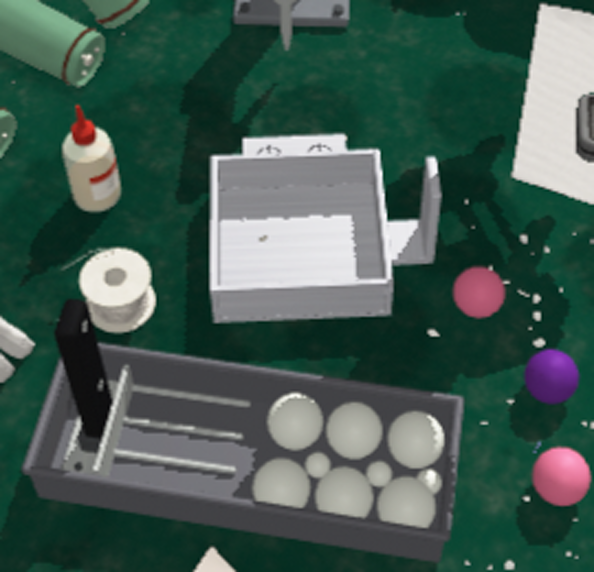

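Top crop: six white 40 mm balls in two columns of three and three small balls between them, all in the tray. The scoop stands at the far end, and the dish foot with its two crosses points toward the stylus. The coloured balls lie on the bench, so they are not meant. Next I compute positions.

```bash
python3 - <<'E'
from h import *
from scipy.spatial.transform import Rotation as R
t=np.load("top.npz");s=np.load("side.npz")
T=lambda x,y,z:ray(x/3+205,y/3+145,t['K'],t['E'],z)
S=lambda x,y,z:ray(x/2.2+180,y/2.2+170,s['K'],s['E'],z)
def tri(pt,ps):
    A=[];b=[]
    for (u,v),c in((pt,t),(ps,s)):
        o=c['E'][:3,3];d=c['E'][:3,:3]@np.linalg.solve(c['K'],[u,v,1.]);d/=np.linalg.norm(d)
        P=np.eye(3)-np.outer(d,d);A.append(P);b.append(P@o)
    return np.linalg.lstsq(np.vstack(A),np.hstack(b),rcond=None)[0]
def box(c,z,n):
    P=np.array([T(*p,z) for p in c]); TL,TR,BR,BL=P; ax=(TL+TR-BL-BR)/2; ay=(TL+BL-TR-BR)/2
    print(n,"c",P.mean(0).round(4),"len",np.linalg.norm(ax).round(3),np.linalg.norm(ay).round(3),"yaw",np.degrees(np.arctan2(ax[1],ax[0])).round(1),np.degrees(np.arctan2(-ay[0],ay[1])).round(1))
    return P.mean(0)[:2],np.arctan2(ax[1],ax[0])
tc,ty=box([(82,44),(223,54),(185,443),(40,432)],.045,"tray")
box([(293,186),(470,166),(494,350),(316,372)],.045,"dish")
Rt=np.array([[np.cos(ty),-np.sin(ty)],[np.sin(ty),np.cos(ty)]])
loc=lambda p:((p[:2]-tc)@Rt).round(4)
for n,p in dict(b1=(96,279),b2=(164,285),b3=(90,337),b4=(158,342),b5=(84,394),b6=(153,402)).items(): print(n,loc(T(*p,.026)))
for p in((131,311),(125,369),(120,416)): print("small",loc(T(*p,.015)))
print("near",T(520,285,.008).round(4),"far",T(513,227,.008).round(4))
print("near side check",S(319,148,.008).round(4),S(270,150,.008).round(4))
print("handle top",loc(T(137,75,.166)),T(122,56,.166).round(4),"tips",loc(T(130,235,.009)),loc(T(93,234,.009)),loc(T(165,235,.009)))
print("handle side", loc(S(74,307,.166)), "plate top corners",loc(T(92,107,.038)),loc(T(203,117,.038)))
print("stylus tip side z.024",S(288,48,.024).round(4),"top",T(672,230,.024).round(4))
print(tri((672/3+205,230/3+145),(288/2.2+180,48/2.2+170)))
g=get_state();print(R.from_rotvec(g['tool_rot']).as_matrix().round(3))
E
```

```text
tray c [ 0.5519 -0.1128  0.045 ] len 0.291 0.107 yaw -4.1 -3.6
dish c [ 0.5336 -0.3058  0.045 ] len 0.138 0.132 yaw 7.8 7.4
b1 [-0.0292  0.0279]
b2 [-0.0295 -0.0235]
b3 [-0.0729  0.0278]
b4 [-0.0724 -0.0233]
b5 [-0.1156  0.0278]
b6 [-0.1172 -0.0241]
small [-0.0502  0.0011]
small [-0.0941  0.0012]
small [-0.1295  0.0013]
near [ 0.5259 -0.4025  0.008 ] far [ 0.5703 -0.3971  0.008 ]
near side check [ 0.5275 -0.4074  0.008 ] [ 0.5698 -0.4014  0.008 ]
handle top [ 0.0966 -0.0129] [ 0.6603 -0.1221  0.166 ] tips [0.0082 0.0089] [0.0067 0.0372] [ 0.0104 -0.0179]
handle side [ 0.1088 -0.0064] plate top corners [0.0991 0.0422] [ 0.0982 -0.042 ]
stylus tip side z.024 [ 0.5653 -0.5111  0.024 ] top [ 0.567 -0.515  0.024]
[ 0.56675349 -0.51579483  0.01941225]
[[ 0.414 -0.91  -0.001]
 [-0.91  -0.414  0.002]
 [-0.002  0.    -1.   ]]
```

Request:
carry_out([
  [[0.03,0.035,0],-0.05],
  [[0.06,0.07,0],-0.1],
  [[0.09,0.105,0],-0.15],
  [[0.12,0.14,0],-0.2],
  [[0.15,0.175,0],-0.25],
  [[0.18,0.21,0],-0.3],
  [[0.21,0.245,0],-0.35],
  [[0.24,0.28,0],-0.4],
  [[0.27,0.32,0],-0.45],
  [[0.3,0.36,0],-0.494],
  [[0.33,0.395,0],-0.494],
  [[0.36,0.43,0],-0.494],
  [[0.38,0.455,0],-0.494],
  [[0.3925,0.469,0],-0.494],
  [[0.3925,0.469,0],-0.494],
  [[0.3925,0.469,0],-0.494],
], grip=-1, squeeze=8)

```text
time: 1.7
position: [0.6608, -0.1245, 0.2221]
tool_rot: [2.143, -2.295, -0.0]
ft_force: [0.6, 0.2, -0.1]
grip_width: 1.0
```

```bash
python3 - <<'E'
from h import *
a,_,_=cam("top");b,_,_=cam("side")
cv2.imwrite("pics/d.png",np.hstack([cv2.resize(a[120:320,180:400],None,fx=1.8,fy=1.8),cv2.resize(b[140:440,150:414],(317,360))]))
E
```

```text
(no output)
```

View pics/d.png

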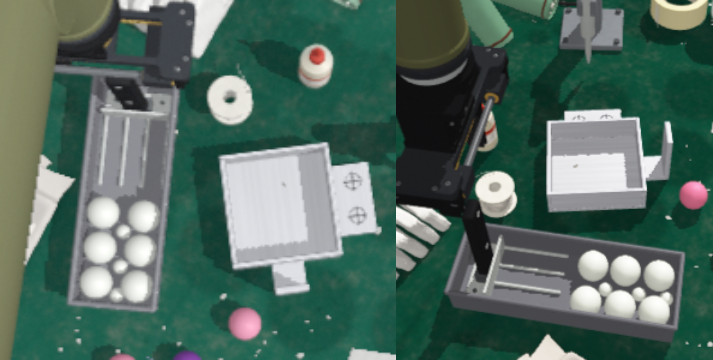

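The gripper is over the handle, at about (125,92) in the left half, and nothing has moved. I descend and grip.

Request:
carry_out([
  [[0,0.001,-0.03],0],
  [[0,0.001,-0.06],0],
  [[0,0.001,-0.085],0],
  [[0,0.001,-0.105],0],
  [[0,0.001,-0.105],0],
  [[0,0.001,-0.105],0],
])

```text
time: 2.4
position: [0.6611, -0.1235, 0.1182]
tool_rot: [2.143, -2.297, 0.001]
ft_force: [-0.5, -0.9, 0.7]
grip_width: 1.004
```

Request:
carry_out([
  [[0,0,0],0],
  [[0,0,0],0],
  [[0,0,0],0],
  [[0,0,0],0],
  [[0,0,0],0],
  [[0,0,0],0],
  [[0,0,0],0],
  [[0,0,0],0],
  [[0,0,0],0],
  [[0,0,0],0],
], grip=1, squeeze=30)

```text
time: 3.4
position: [0.6615, -0.1214, 0.1173]
tool_rot: [2.146, -2.294, -0.001]
ft_force: [0.2, 0.7, -1.0]
grip_width: 0.345
```

```bash
python3 - <<'E'
from h import *
a,_,_=cam("top");b,_,_=cam("side");cv2.imwrite("pics/t1.png",a);cv2.imwrite("pics/s1.png",b)
s=get_state();print(s['position'],s['ft_force'],s['torque'],s['grip_width'])
E
```

```text
[ 0.66146995 -0.12137894  0.11736588] [ 0.49785584  0.77150342 -1.23246423] [ 0.19629811 -0.01431134 -0.02396323] 0.3423890759619267
```

Request:
carry_out([
  [[0,0,0],0],
  [[0,0,0],0],
  [[0,0,0],0],
  [[0.002,0,-0.001],0],
  [[0.004,0,-0.001],0],
  [[0.006,0,-0.001],0],
  [[0.006,0,-0.001],0],
], squeeze=6)

```text
time: 4.2
position: [0.6683, -0.1222, 0.1175]
tool_rot: [-2.145, 2.295, -0.003]
ft_force: [-1.3, -1.4, 4.3]
grip_width: 0.342
```

```bash
python3 - <<'E'
from h import *
a,_,_=cam("top");b,_,_=cam("side");cv2.imwrite("pics/t2.png",a);cv2.imwrite("pics/s2.png",b)
b1=cv2.imread("pics/s1.png")
c=lambda i:cv2.resize(i[280:400,190:330],None,fx=2.8,fy=2.8,interpolation=cv2.INTER_CUBIC)
cv2.imwrite("pics/e.png",np.hstack([c(b1),c(b)]))
s=get_state();print(s['position'],s['ft_force'],s['torque'],s['grip_width'])
E
```

```text
[ 0.66828765 -0.12222806  0.11746568] [-0.9371439  -0.63848995  5.74930994] [-0.08853476  0.33452037  0.04101247] 0.34622303180567987
```

View pics/e.png

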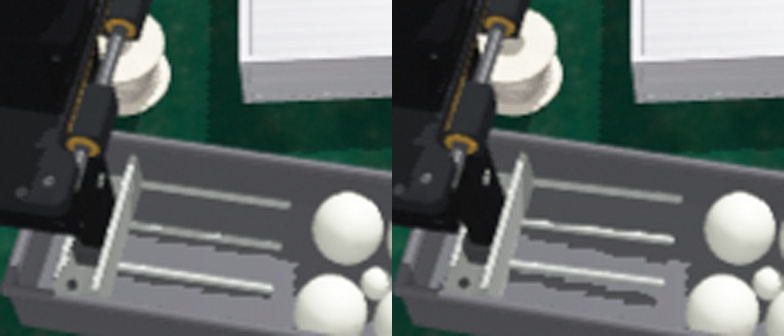

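Tilting works: with a light squeeze and a 6 mm pull back, the tine tips rise and their shadows separate from the tines. I flatten the scoop again and slide it under the first two pairs.

Request:
carry_out([
  [[-0.003,0,0],0],
  [[-0.007,0,0],0],
  [[-0.014,0.001,0],0],
  [[-0.022,0.0015,0],0],
  [[-0.03,0.002,0],0],
  [[-0.037,0.0025,0],0],
  [[-0.044,0.003,0],0],
  [[-0.05,0.0035,0],0],
  [[-0.056,0.004,0],0],
  [[-0.062,0.0045,0],0],
  [[-0.068,0.005,0],0],
  [[-0.074,0.0053,0],0],
  [[-0.08,0.0057,0],0],
  [[-0.085,0.006,0],0],
  [[-0.09,0.0065,0],0],
  [[-0.095,0.007,0],0],
  [[-0.1,0.0073,0],0],
  [[-0.105,0.0076,0],0],
  [[-0.105,0.0076,0],0],
  [[-0.105,0.0076,0],0],
])

```text
time: 6.3
position: [0.5654, -0.1144, 0.1193]
tool_rot: [-2.143, 2.292, -0.009]
ft_force: [5.0, 0.1, 6.7]
grip_width: 0.342
```

```bash
cat > look.py <<'E'
from h import *
import sys
a,_,_=cam("top");b,_,_=cam("side");n=sys.argv[1];cv2.imwrite(f"pics/t{n}.png",a);cv2.imwrite(f"pics/s{n}.png",b)
cv2.imwrite(f"pics/v{n}.png",np.hstack([cv2.resize(a[140:300,200:400],(400,320),interpolation=cv2.INTER_CUBIC),cv2.resize(b[220:430,180:400],(400,382),interpolation=cv2.INTER_CUBIC)[:320]]) if len(sys.argv)<3 else np.hstack([cv2.resize(a[140:300,200:460],(416,256)),cv2.resize(b[170:430,180:450],(384,370))[:256]]))
s=get_state();print(s['time'],s['position'].round(4) if hasattr(s['position'],'round') else s['position'],s['ft_force'],s['torque'],s['grip_width'])
E
python3 look.py 3
```

```text
6.4 [ 0.5654 -0.1144  0.1192] [5.58478746 0.22494306 7.36173707] [ 0.01216895 -1.03973712 -0.04921323] 0.3412440016357871
```

View pics/v3.png

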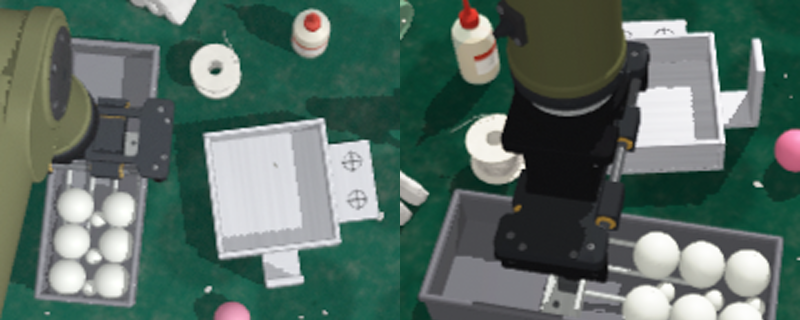

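```bash
cat > balls.py <<'E'
from h import *
import sys
t=np.load("top.npz");K,Ex=t['K'],t['E']
tc=np.array([.5519,-.1110]);ty=np.radians(-4.1);Rt=np.array([[np.cos(ty),-np.sin(ty)],[np.sin(ty),np.cos(ty)]])
loc=lambda p:((np.asarray(p)[:2]-tc)@Rt)
def tray(f):
    im=cv2.imread(f)[:,:];g=cv2.cvtColor(im,cv2.COLOR_BGR2GRAY)
    r=cv2.resize(g[205:300,210:285],None,fx=6,fy=6,interpolation=cv2.INTER_CUBIC)
    c=cv2.HoughCircles(cv2.GaussianBlur(r,(7,7),0),cv2.HOUGH_GRADIENT,1,60,param1=80,param2=18,minRadius=50,maxRadius=66)
    return sorted([tuple((loc(ray(x/6+210-.42,y/6+205-.42,K,Ex,.026))*1000).round(1)) for x,y,_ in c[0]]) if c is not None else []
if __name__=="__main__":
    for f in sys.argv[1:]: print(f,tray(f))
E
python3 balls.py pics/t1.png pics/t2.png pics/t3.png
python3 - <<'E'
import cv2,numpy as np
a=cv2.imread("pics/t3.png");b=cv2.imread("pics/s3.png")
cv2.imwrite("pics/f.png",np.hstack([cv2.resize(a[215:300,212:277],None,fx=5,fy=5,interpolation=cv2.INTER_CUBIC),cv2.resize(b[320:420,270:400],(552,425),interpolation=cv2.INTER_CUBIC)])[:, :877])
E
```

```text
pics/t1.png [(np.float64(-115.6), np.float64(-25.5)), (np.float64(-115.1), np.float64(26.3)), (np.float64(-72.0), np.float64(-24.4)), (np.float64(-72.0), np.float64(25.6)), (np.float64(-30.4), np.float64(-26.2)), (np.float64(-28.3), np.float64(26.5))]
pics/t2.png [(np.float64(-116.3), np.float64(-25.9)), (np.float64(-115.1), np.float64(26.3)), (np.float64(-72.0), np.float64(-24.0)), (np.float64(-71.6), np.float64(25.3)), (np.float64(-28.6), np.float64(-25.3)), (np.float64(-28.3), np.float64(26.5))]
pics/t3.png [(np.float64(-119.0), np.float64(-24.7)), (np.float64(-118.7), np.float64(24.8)), (np.float64(-77.2), np.float64(24.7)), (np.float64(-37.6), np.float64(24.4))]
```

```bash
python3 -c "
import cv2;i=cv2.imread('pics/f.png');cv2.imwrite('pics/f.png',cv2.resize(i,(790,383)))"
```

```text
(no output)
```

View pics/f.png

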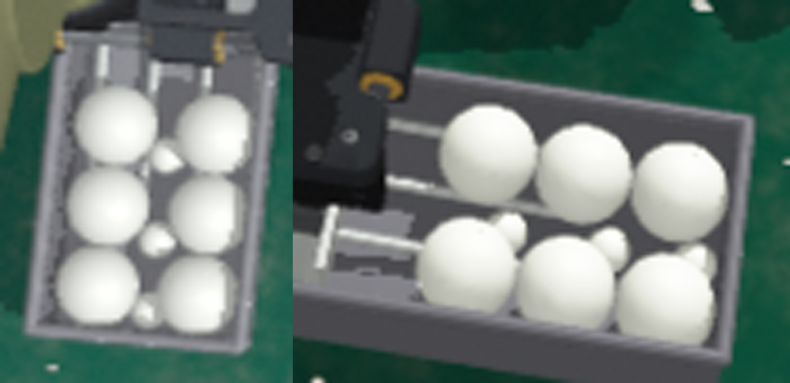

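The scoop pivoted heel-up against the balls because the squeeze was low. I release it so it stands flat, then re-grip harder.

Request:
carry_out([
  [[0.003,0,0],0],
  [[0.006,0,0],0],
  [[0.006,0,0],0],
  [[0.006,0,0],0],
  [[0.006,0,0],0],
  [[0.006,0,0],0],
  [[0.006,0,0],0],
], grip=0.0)

```text
time: 7.1
position: [0.5684, -0.1141, 0.1165]
tool_rot: [2.145, -2.295, -0.0]
ft_force: [-0.8, 0.4, -0.8]
grip_width: 0.498
```

```bash
python3 look.py 4; python3 balls.py pics/t4.png; python3 - <<'E'
import cv2,numpy as np
b=cv2.imread("pics/s4.png")
cv2.imwrite("pics/f4.png",cv2.resize(b[290:420,210:400],None,fx=4,fy=4,interpolation=cv2.INTER_CUBIC))
E
```

```text
7.2 [ 0.5685 -0.1141  0.1166] [ 0.09565522 -0.36878051 -0.67371856] [-0.00236082  0.00746274  0.03050834] 0.4992309008263218
pics/t4.png [(np.float64(-118.7), np.float64(25.2)), (np.float64(-78.3), np.float64(23.9)), (np.float64(-36.9), np.float64(24.9))]
```

View pics/f4.png

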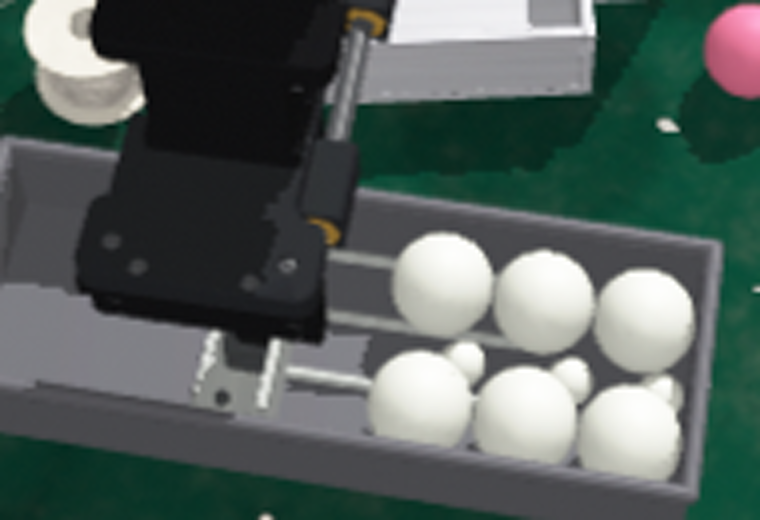

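```bash
python3 - <<'E'
from balls import *
s=np.load("side.npz")
for u,v,z in((265,408,.006),(287,373,.0085),(280,350,.038),(345,318,.0085),(500,340,.0085),(370,383,.0085)): print(u,v,(loc(ray(u/4+210,v/4+290,s['K'],s['E'],z))*1000).round(1))
p=get_state()['position'];print((loc(p)*1000).round(1))
E
```

```text
265 408 [21.8 27.1]
287 373 [15.9 12.3]
280 350 [15.8 17.3]
345 318 [ -2.1 -14.8]
500 340 [-64.9 -15.4]
370 383 [-17.2  11.2]
[16.8 -1.9]
```

Request:
carry_out([
  [[0.006,0,0],0],
  [[0.0115,-0.001,0],0],
  [[0.0115,-0.001,0],0],
  [[0.0115,-0.001,0],0],
])

```text
time: 7.6
position: [0.5802, -0.1151, 0.1165]
tool_rot: [2.146, -2.295, -0.0]
ft_force: [0.2, -0.5, -0.3]
grip_width: 0.504
```

Request:
carry_out([
  [[0,0,0],0],
  [[0,0,0],0],
  [[0,0,0],0],
  [[0,0,0],0],
  [[0,0,0],0],
  [[0,0,0],0],
  [[0,0,0.001],0],
  [[-0.002,0,0.001],0],
  [[-0.004,0,0.001],0],
  [[-0.007,0.0005,0.001],0],
  [[-0.01,0.0005,0.001],0],
  [[-0.013,0.001,0.001],0],
  [[-0.016,0.001,0.001],0],
  [[-0.019,0.0015,0.001],0],
  [[-0.019,0.0015,0.001],0],
  [[-0.019,0.0015,0.001],0],
], grip=1, squeeze=60)

```text
time: 9.2
position: [0.561, -0.1138, 0.1177]
tool_rot: [2.145, -2.295, 0.0]
ft_force: [0.2, 0.4, -3.8]
grip_width: 0.341
```

```bash
python3 look.py 5; python3 balls.py pics/t5.png; python3 - <<'E'
import cv2,numpy as np
b=cv2.imread("pics/s5.png")
cv2.imwrite("pics/f5.png",cv2.resize(b[290:420,210:400],None,fx=4,fy=4,interpolation=cv2.INTER_CUBIC))
E
```

```text
9.3 [ 0.5611 -0.1138  0.1176] [-0.32532192  0.06585465 -4.14581675] [ 0.07023917 -0.09280963 -0.02912208] 0.34140358589105035
pics/t5.png [(np.float64(-119.8), np.float64(-24.0)), (np.float64(-117.7), np.float64(26.0)), (np.float64(-78.2), np.float64(-25.8)), (np.float64(-77.2), np.float64(24.7)), (np.float64(-36.8), np.float64(24.1))]
```

View pics/f5.png

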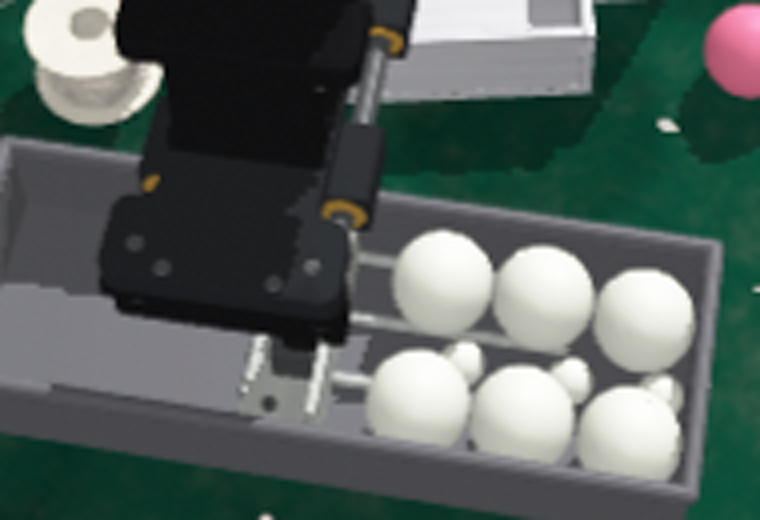

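The tines are now flat under two pairs: the plate is at about tray x = -3 mm and the tips at -93 mm. Next I tilt the tips up.

Request:
carry_out([
  [[0,0,-0.002],0],
  [[0,0,-0.002],0],
  [[0,0,-0.002],0],
  [[0,0,-0.002],0],
  [[0.002,0,-0.002],0],
  [[0.004,0,-0.002],0],
  [[0.006,0,-0.002],0],
  [[0.008,-0.0005,-0.002],0],
  [[0.01,-0.0005,-0.002],0],
  [[0.01,-0.0005,-0.002],0],
], squeeze=7)

```text
time: 10.3
position: [0.5711, -0.1143, 0.1164]
tool_rot: [2.145, -2.295, 0.0]
ft_force: [-1.5, -0.3, 6.5]
grip_width: 0.346
```

Request:
carry_out([
  [[0,0,0],0],
  [[0,0,0],0],
  [[0,0,0],0],
  [[0,0,0.002],0],
  [[0,0,0.004],0],
  [[0,0,0.004],0],
], squeeze=60)

```text
time: 10.9
position: [0.5707, -0.1135, 0.1189]
tool_rot: [2.146, -2.294, -0.002]
ft_force: [-0.9, 1.4, -4.3]
grip_width: 0.34
```

```bash
python3 look.py 6; python3 balls.py pics/t6.png; python3 - <<'E'
import cv2,numpy as np
b=cv2.imread("pics/s6.png")
cv2.imwrite("pics/f6.png",cv2.resize(b[290:420,210:400],None,fx=4,fy=4,interpolation=cv2.INTER_CUBIC))
E
```

```text
11.0 [ 0.5707 -0.1136  0.1189] [ 0.53450287  0.98252898 -4.10735413] [ 0.50045341 -0.12425183 -0.09556294] 0.34017999447400155
pics/t6.png [(np.float64(-118.7), np.float64(25.5)), (np.float64(-76.9), np.float64(-23.4)), (np.float64(-58.6), np.float64(26.7)), (np.float64(-36.2), np.float64(-24.6)), (np.float64(-19.6), np.float64(26.3))]
```

View pics/f6.png

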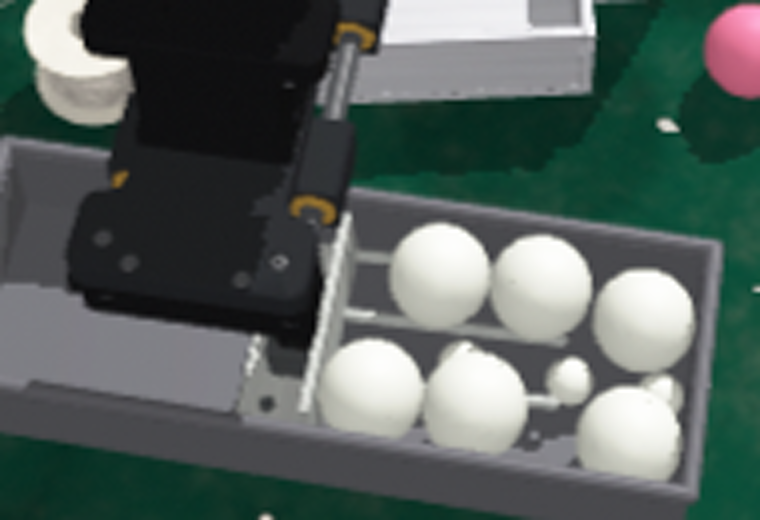

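Request:
carry_out([
  [[0,0.001,0.002],0],
  [[0,0.0015,0.004],0],
  [[0,0.001,0.006],0],
  [[0,0.001,0.008],0],
  [[0,0.001,0.008],0],
  [[0,0.001,0.008],0],
])

```text
time: 11.6
position: [0.5711, -0.1125, 0.1275]
tool_rot: [-2.145, 2.294, 0.001]
ft_force: [1.1, 4.0, -4.9]
grip_width: 0.345
```

```bash
python3 look.py 7; python3 balls.py pics/t7.png; python3 - <<'E'
import cv2,numpy as np
b=cv2.imread("pics/s7.png")
cv2.imwrite("pics/f7.png",cv2.resize(b[290:420,210:400],None,fx=4,fy=4,interpolation=cv2.INTER_CUBIC))
E
```

```text
11.7 [ 0.571  -0.1126  0.1274] [ 0.50506633  2.19298584 -5.16054511] [ 1.49957257 -0.28736981 -0.37768934] 0.34037791255044564
pics/t7.png [(np.float64(-119.0), np.float64(-24.0)), (np.float64(-118.8), np.float64(25.9)), (np.float64(-76.4), np.float64(-25.6)), (np.float64(-57.3), np.float64(29.5)), (np.float64(-36.2), np.float64(-24.9)), (np.float64(-17.9), np.float64(28.4))]
```

View pics/f7.png

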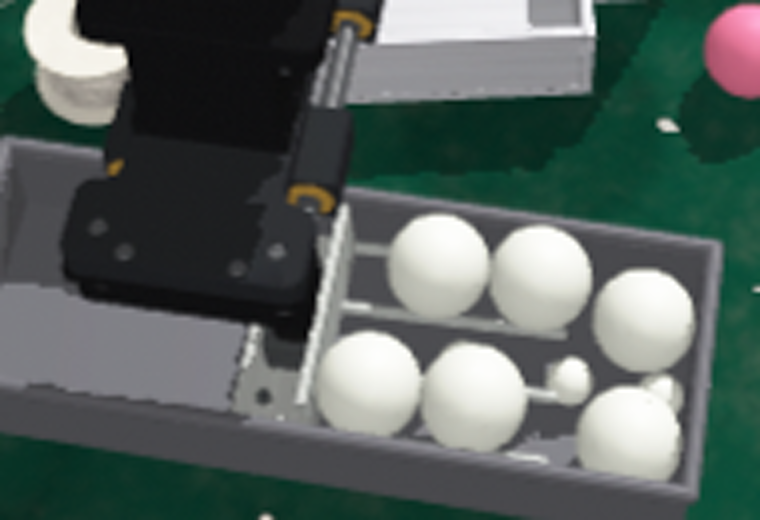

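The -y balls are pinched against the tray wall (side force +4 N), so I ease the scoop 2 mm toward +y.

Request:
carry_out([
  [[0,0.001,0],0],
  [[0,0.002,0],0],
  [[0,0.0025,0],0],
  [[0,0.0025,0],0],
  [[0,0.0025,0],0],
  [[0,0.0025,0],0],
])

```text
time: 12.3
position: [0.5711, -0.1115, 0.1278]
tool_rot: [2.145, -2.295, 0.002]
ft_force: [0.8, 0.0, -3.8]
grip_width: 0.338
```

```bash
python3 look.py 8; python3 balls.py pics/t8.png
```

```text
12.4 [ 0.5711 -0.1114  0.1277] [ 0.51815897  0.09786571 -4.29924291] [ 0.02524194 -0.01697471  0.03691009] 0.3371374706765381
pics/t8.png [(np.float64(-119.2), np.float64(26.2)), (np.float64(-119.1), np.float64(-23.2)), (np.float64(-76.6), np.float64(-23.0)), (np.float64(-57.8), np.float64(30.6)), (np.float64(-36.5), np.float64(-25.7)), (np.float64(-16.5), np.float64(29.7))]
```

Request:
carry_out([
  [[0,0.001,0.002],0],
  [[0,0.001,0.004],0],
  [[0,0.001,0.008],0],
  [[0,0.001,0.012],0],
  [[0,0.001,0.015],0],
  [[0,0.001,0.015],0],
  [[0,0.001,0.015],0],
])

```text
time: 13.1
position: [0.5712, -0.1093, 0.1428]
tool_rot: [-2.146, 2.294, -0.0]
ft_force: [0.2, 0.9, -3.4]
grip_width: 0.342
```

```bash
python3 look.py 9; python3 balls.py pics/t9.png;  python3 - <<'E'
import cv2,numpy as np
b=cv2.imread("pics/s9.png")
cv2.imwrite("pics/f9.png",cv2.resize(b[270:420,210:400],None,fx=4,fy=4,interpolation=cv2.INTER_CUBIC))
E
```

```text
13.2 [ 0.5709 -0.1094  0.1424] [-0.35887215  0.54057834 -3.36624116] [ 0.01256928 -0.06430303  0.01467773] 0.3398754573687469
pics/t9.png [(np.float64(-118.7), np.float64(25.5)), (np.float64(-118.6), np.float64(-24.3)), (np.float64(-57.2), np.float64(36.7)), (np.float64(-56.9), np.float64(-20.6)), (np.float64(-17.7), np.float64(36.0)), (np.float64(-16.6), np.float64(-19.2))]
```

View pics/f9.png

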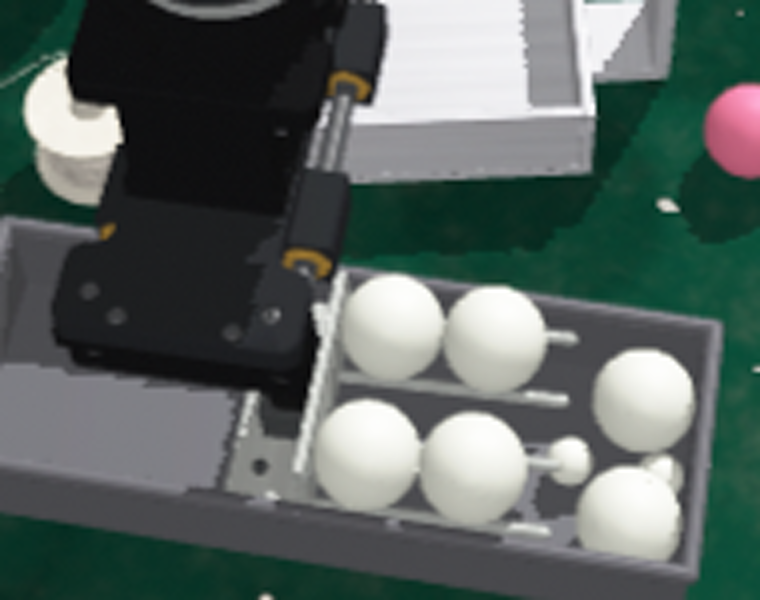

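All four balls have rolled back to the plate; two big balls and the smalls stay on the tray floor. I carry the load to above the dish.

Request:
carry_out([
  [[0,0,0.004],0],
  [[0,0,0.01],0],
  [[0,0,0.016],0],
  [[0,0,0.022],0],
  [[0,-0.002,0.025],0],
  [[0.001,-0.008,0.025],0.01],
  [[0.003,-0.018,0.025],0.02],
  [[0.006,-0.032,0.025],0.035],
  [[0.01,-0.049,0.025],0.055],
  [[0.015,-0.068,0.025],0.08],
  [[0.02,-0.088,0.025],0.1],
  [[0.025,-0.108,0.025],0.125],
  [[0.03,-0.128,0.025],0.145],
  [[0.035,-0.147,0.025],0.165],
  [[0.039,-0.163,0.025],0.18],
  [[0.042,-0.175,0.025],0.192],
  [[0.044,-0.183,0.025],0.2],
  [[0.045,-0.186,0.025],0.204],
  [[0.045,-0.186,0.025],0.204],
  [[0.045,-0.186,0.025],0.204],
])

```text
time: 15.2
position: [0.6162, -0.2945, 0.1676]
tool_rot: [-2.369, 2.063, 0.001]
ft_force: [0.8, 0.6, -3.4]
grip_width: 0.343
```

```bash
python3 look.py 10 w
```

```text
15.3 [ 0.6163 -0.2945  0.1678] [ 0.31968084  0.20711286 -3.756476  ] [ 0.02568278 -0.04199192  0.00832705] 0.3407585911196818
```

View pics/v10.png

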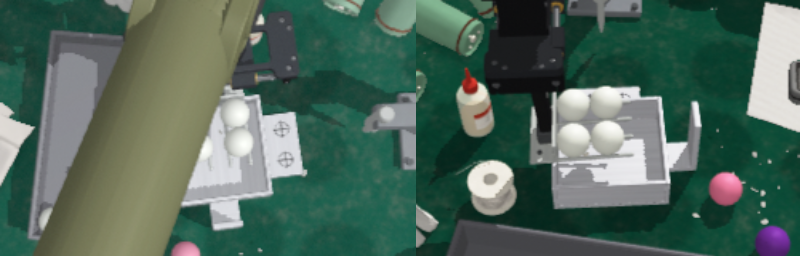

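Four balls rest against the plate over the dish. The next call dumps them by moving forward slowly and then pulling back quickly.

Request:
carry_out([
  [[-0.008,0.001,0],0],
  [[-0.022,0.001,0],0],
  [[-0.038,-0.001,0],0],
  [[0.01,0.005,0],0],
  [[0.058,0.011,0],0],
  [[0.1,0.017,0],0],
  [[0.1,0.017,0],0],
  [[0.1,0.017,0.004],0],
  [[0.1,0.017,0.008],0],
  [[0.1,0.017,0.008],0],
  [[0.1,0.017,0.008],0],
])

```text
time: 16.4
position: [0.7154, -0.2798, 0.1772]
tool_rot: [2.366, -2.066, 0.003]
ft_force: [-0.5, 0.2, -3.6]
grip_width: 0.337
```

```bash
python3 look.py 11 w; python3 - <<'E'
from h import *
for f,ro in(("pics/t11.png",(150,300,280,400)),("pics/s11.png",(215,330,230,400))):
    g=cv2.cvtColor(cv2.imread(f),cv2.COLOR_BGR2GRAY)[ro[0]:ro[1],ro[2]:ro[3]]
    c=cv2.HoughCircles(cv2.GaussianBlur(cv2.resize(g,None,fx=5,fy=5,interpolation=cv2.INTER_CUBIC),(7,7),0),cv2.HOUGH_GRADIENT,1,60,param1=60,param2=20,minRadius=40,maxRadius=66)
    t=np.load("top.npz" if "/t" in f else "side.npz")
    if c is not None:
        for x,y,r in c[0]: print(f,x/5+ro[2],y/5+ro[0],r/5,ray(x/5+ro[2],y/5+ro[0],t['K'],t['E'],.025).round(3))
E
```

```text
16.5 [ 0.7154 -0.2793  0.1764] [-0.32827181  0.74688798 -2.32393489] [0.03330482 0.0190693  0.01123948] 0.33904200016898006
pics/t11.png 357.3 152.5 11.66 [ 0.725 -0.353  0.025]
pics/s11.png 290.7 289.5 11.54 [ 0.575 -0.269  0.025]
pics/s11.png 293.5 264.5 11.14 [ 0.577 -0.324  0.025]
pics/s11.png 239.3 306.7 11.4800005 [ 0.658 -0.225  0.025]
pics/s11.png 339.7 258.9 10.08 [ 0.495 -0.344  0.025]
pics/s11.png 398.3 302.5 11.9800005 [ 0.388 -0.258  0.025]
pics/s11.png 342.3 282.9 10.440001 [ 0.487 -0.291  0.025]
```

Side-view circles show four balls inside the dish. I return to the tray for the last pair.

Request:
carry_out([
  [[-0.004,0.008,0],-0.01],
  [[-0.01,0.023,0],-0.03],
  [[-0.02,0.045,0],-0.06],
  [[-0.03,0.07,0],-0.09],
  [[-0.04,0.095,0],-0.12],
  [[-0.05,0.12,0],-0.15],
  [[-0.06,0.143,0],-0.18],
  [[-0.066,0.156,0],-0.195],
  [[-0.0686,0.163,0],-0.204],
  [[-0.0686,0.163,0],-0.204],
  [[-0.0686,0.163,0],-0.204],
  [[-0.0686,0.163,-0.01],-0.204],
  [[-0.0686,0.163,-0.025],-0.204],
  [[-0.0686,0.163,-0.04],-0.204],
  [[-0.0686,0.163,-0.05],-0.204],
  [[-0.0686,0.163,-0.056],-0.204],
  [[-0.0686,0.163,-0.058],-0.204],
  [[-0.0686,0.163,-0.058],-0.204],
  [[-0.0686,0.163,-0.058],-0.204],
])

```text
time: 18.4
position: [0.6479, -0.1156, 0.1182]
tool_rot: [-2.145, 2.294, -0.001]
ft_force: [0.1, 0.1, -2.6]
grip_width: 0.339
```

```bash
python3 look.py 12; python3 - <<'E'
from balls import *
s=np.load("side.npz")
g=cv2.cvtColor(cv2.imread("pics/s12.png"),cv2.COLOR_BGR2GRAY)
for nm,ro,rr,z in(("dish",(215,330,260,370),(45,60),.025),("tray",(330,425,270,400),(45,66),.026),("small",(330,425,240,400),(17,28),.015)):
    r=cv2.resize(g[ro[0]:ro[1],ro[2]:ro[3]],None,fx=5,fy=5,interpolation=cv2.INTER_CUBIC)
    c=cv2.HoughCircles(cv2.GaussianBlur(r,(7,7),0),cv2.HOUGH_GRADIENT,1,40,param1=60,param2=18,minRadius=rr[0],maxRadius=rr[1])
    if c is None: print(nm,None);continue
    for x,y,q in c[0]:
        p=ray(x/5+ro[2]-.4,y/5+ro[0]-.4,s['K'],s['E'],z); print(nm,(q/5).round(1),p.round(3),(loc(p)*1000).round(0))
print(balls.tray("pics/t12.png") if 0 else tray("pics/t12.png"))
E
```

```text
18.5 [ 0.6479 -0.1156  0.1183] [ 0.35828511  0.22627234 -2.6255714 ] [ 0.02090834 -0.01647698 -0.02441275] 0.34336094445242127
dish 10.7 [ 0.496 -0.343  0.025] [ -39. -236.]
dish 11.2 [ 0.578 -0.325  0.025] [  41. -211.]
dish 11.2 [ 0.576 -0.271  0.025] [  35. -158.]
dish 11.0 [ 0.489 -0.29   0.025] [ -50. -183.]
tray 12.6 [ 0.431 -0.127  0.026] [-120.  -24.]
tray 12.9 [ 0.435 -0.078  0.026] [-119.   25.]
small 5.3 [ 0.458 -0.103  0.015] [-94.   2.]
small 4.8 [ 0.499 -0.109  0.015] [-52.  -2.]
[(np.float64(-119.0), np.float64(-24.0)), (np.float64(-118.0), np.float64(26.0))]
```

Request:
carry_out([
  [[0,0,-0.001],0],
  [[0,0,-0.002],0],
  [[0,0,-0.002],0],
])

```text
time: 18.8
position: [0.6478, -0.1157, 0.1165]
tool_rot: [-2.145, 2.294, -0.001]
ft_force: [-0.7, 0.5, 1.2]
grip_width: 0.337
```

Request:
carry_out([
  [[0,0,0],0],
  [[0,0,0],0],
  [[0,0,0],0],
  [[0,0,0],0],
  [[-0.004,0,0],0],
  [[-0.009,0.0006,0],0],
  [[-0.009,0.0006,0],0],
  [[-0.009,0.0006,0],0],
], grip=0.0)

```text
time: 19.6
position: [0.6383, -0.1151, 0.1157]
tool_rot: [2.145, -2.295, 0.0]
ft_force: [0.1, 0.1, 0.2]
grip_width: 0.5
```

```bash
python3 look.py 13; python3 - <<'E'
import cv2,numpy as np
b=cv2.imread("pics/s13.png")
cv2.imwrite("pics/f13.png",cv2.resize(b[270:420,190:390],None,fx=4,fy=4,interpolation=cv2.INTER_CUBIC))
# bright (tine/plate) columns along the mid tines in top view
E
```

```text
19.7 [ 0.6385 -0.115   0.1157] [-0.07723888 -0.06125363 -0.39013079] [ 0.00986654 -0.02113897  0.02352484] 0.4960402917298221
```

View pics/f13.png

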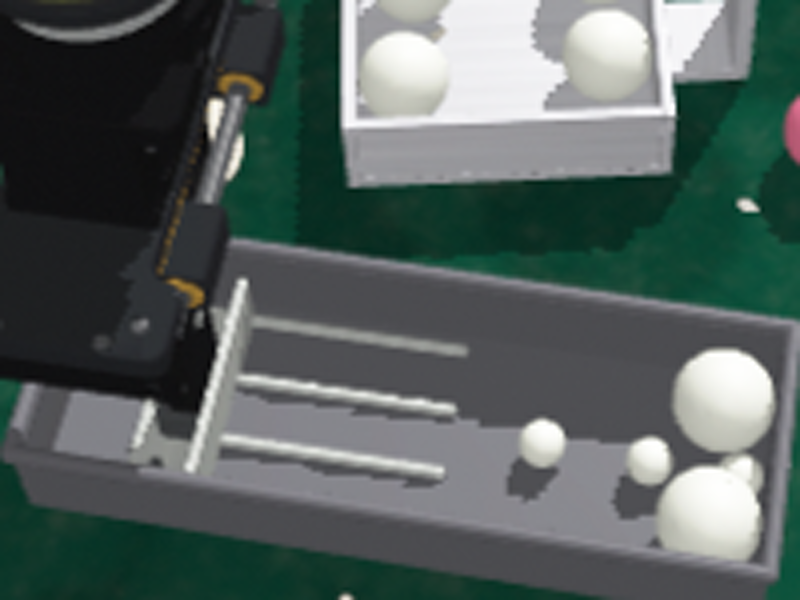

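The scoop stands flat; its tips are at (443,473), (455,410) and (467,350) in the crop. The last pair and three smalls are ahead of it. I locate the tips.

```bash
python3 - <<'E'
from balls import *
s=np.load("side.npz")
for u,v,z in((443,473,.0085),(455,410,.0085),(467,350,.0085),(220,440,.0085),(240,380,.0085),(244,285,.038),(710,515,.026),(725,400,.026)): print(u,v,(loc(ray(u/4+190,v/4+270,s['K'],s['E'],z))*1000).round(1))
p=get_state()['position'];print((loc(p)*1000).round(1))
E
```

```text
443 473 [-15.3  15.8]
455 410 [-15.  -11.6]
467 350 [-14.9 -38.7]
220 440 [74.7 16.4]
240 380 [ 73.2 -10.5]
244 285 [ 75.1 -37.1]
710 515 [-120.4   24.1]
725 400 [-120.8  -24.4]
[86.7  2.2]
```

Request:
carry_out([
  [[0,0,0],0],
  [[0,0,0],0],
  [[0,0,0],0],
  [[0,0,0],0],
  [[0,0,0],0],
  [[0,0,0.0005],0],
  [[-0.005,-0.001,0.001],0],
  [[-0.015,-0.0002,0.001],0],
  [[-0.025,0.0006,0.001],0],
  [[-0.035,0.0014,0.001],0],
  [[-0.045,0.002,0.001],0],
  [[-0.055,0.0027,0.001],0],
  [[-0.065,0.0034,0.001],0],
  [[-0.075,0.0042,0.001],0],
  [[-0.084,0.005,0.001],0],
  [[-0.089,0.0053,0.001],0],
  [[-0.094,0.0056,0.001],0],
  [[-0.099,0.006,0.001],0],
  [[-0.104,0.0063,0.001],0],
  [[-0.108,0.0066,0.001],0],
], grip=1, squeeze=60)

```text
time: 21.7
position: [0.5301, -0.1082, 0.1165]
tool_rot: [-2.146, 2.295, 0.0]
ft_force: [0.5, -0.4, -2.7]
grip_width: 0.339
```

Request:
carry_out([
  [[-0.003,0.0002,0],0],
  [[-0.006,0.0004,0],0],
  [[-0.009,0.0006,0],0],
  [[-0.011,0.0007,0],0],
  [[-0.011,0.0007,0],0],
])

```text
time: 22.2
position: [0.5191, -0.1077, 0.1165]
tool_rot: [2.145, -2.295, -0.0]
ft_force: [0.3, 0.5, -3.6]
grip_width: 0.341
```

```bash
cat > chk.py <<'E'
from balls import *
n=sys.argv[1]
a,_,_=cam("top");b,_,_=cam("side");cv2.imwrite(f"pics/t{n}.png",a);cv2.imwrite(f"pics/s{n}.png",b)
s=np.load("side.npz");g=cv2.cvtColor(b,cv2.COLOR_BGR2GRAY)
for nm,ro,rr,z in(("dish",(215,330,260,370),(45,60),.025),("tray",(310,425,250,400),(50,68),.026),("small",(320,425,230,400),(17,28),.015)):
    r=cv2.resize(g[ro[0]:ro[1],ro[2]:ro[3]],None,fx=5,fy=5,interpolation=cv2.INTER_CUBIC)
    c=cv2.HoughCircles(cv2.GaussianBlur(r,(7,7),0),cv2.HOUGH_GRADIENT,1,40,param1=60,param2=19,minRadius=rr[0],maxRadius=rr[1])
    for x,y,q in ([] if c is None else c[0]):
        p=ray(x/5+ro[2]-.4,y/5+ro[0]-.4,s['K'],s['E'],z); print(nm,(q/5).round(1),p.round(3),(loc(p)*1000).round(0))
print("top",[tuple(map(float,q)) for q in tray(f"pics/t{n}.png")])
q=get_state();print(np.round(q['time'],1),np.round(q['position'],4),np.round(q['ft_force'],1),np.round(q['torque'],2),"hand loc",(loc(q['position'])*1000).round(1))
E
python3 chk.py 14
```

```text
tray 12.8 [ 0.431 -0.13   0.026] [-120.  -27.]
small 5.0 [ 0.422 -0.1    0.015] [-130.    2.]
top [(-116.0, 28.1)]
22.3 [ 0.5194 -0.1077  0.1166] [ 0.2  0.  -4.4] [ 0.17 -0.03 -0.04] hand loc [-32.6   1. ]
```

Request:
carry_out([
  [[0,0,-0.002],0],
  [[0,0,-0.002],0],
  [[0,0,-0.002],0],
  [[0,0,-0.002],0],
  [[0.002,0,-0.002],0],
  [[0.004,0,-0.002],0],
  [[0.006,0,-0.002],0],
  [[0.008,-0.0005,-0.002],0],
  [[0.01,-0.0005,-0.002],0],
  [[0.01,-0.0005,-0.002],0],
], squeeze=7)

```text
time: 23.3
position: [0.5294, -0.1084, 0.1152]
tool_rot: [2.145, -2.295, -0.0]
ft_force: [-1.7, 0.2, 5.6]
grip_width: 0.345
```

Request:
carry_out([
  [[0,0,0],0],
  [[0,0,0],0],
  [[0,0,0],0],
  [[0,0,0.003],0],
  [[0,0.0005,0.007],0],
  [[0,0.001,0.012],0],
  [[0,0.001,0.012],0],
  [[0,0.001,0.012],0],
], squeeze=60)

```text
time: 24.1
position: [0.5294, -0.1075, 0.1265]
tool_rot: [2.145, -2.295, 0.0]
ft_force: [-0.5, -1.3, -4.1]
grip_width: 0.341
```

```bash
python3 chk.py 15
```

```text
dish 11.7 [ 0.487 -0.289  0.025] [ -52. -182.]
tray 12.8 [ 0.444 -0.139  0.026] [-105.  -35.]
tray 13.5 [ 0.462 -0.085  0.026] [-91.  19.]
small 5.5 [ 0.423 -0.1    0.015] [-130.    1.]
top [(-108.3, -23.2), (-89.8, 32.0)]
24.2 [ 0.5293 -0.1074  0.1263] [ 0.5 -0.8 -3.5] [-0.36 -0.04  0.08] hand loc [-22.8   2. ]
```

Request:
carry_out([
  [[0,0,0.003],0],
  [[0,-0.0005,0.006],0],
  [[0,-0.0005,0.01],0],
  [[0,-0.0005,0.014],0],
  [[0,0,0.016],0],
  [[0,0,0.016],0],
  [[0,0,0.016],0],
  [[0,0,0.016],0],
])

```text
time: 25.0
position: [0.5293, -0.1071, 0.1424]
tool_rot: [2.145, -2.295, -0.001]
ft_force: [0.1, 0.5, -2.5]
grip_width: 0.341
```

```bash
python3 chk.py 16
```

```text
tray 13.0 [ 0.489 -0.149  0.026] [-60. -42.]
tray 13.5 [ 0.488 -0.093  0.026] [-65.  13.]
small 5.3 [ 0.458 -0.105  0.015] [-94.  -1.]
small 5.3 [ 0.423 -0.1    0.015] [-129.    1.]
top [(-67.9, 34.4)]
25.1 [ 0.5293 -0.1072  0.1424] [ 0.1  0.1 -3. ] [ 0.01 -0.08 -0.06] hand loc [-22.8   2.2]
```

Both balls are against the plate, so I carry them to the dish and dump as before, 10 mm further forward.

Request:
carry_out([
  [[0,0,0.004],0],
  [[0,0,0.01],0],
  [[0,0,0.016],0],
  [[0,0,0.022],0],
  [[0.001,-0.002,0.025],0],
  [[0.003,-0.008,0.025],0.01],
  [[0.007,-0.018,0.025],0.02],
  [[0.013,-0.032,0.025],0.035],
  [[0.02,-0.049,0.025],0.055],
  [[0.028,-0.068,0.025],0.08],
  [[0.036,-0.088,0.025],0.1],
  [[0.044,-0.108,0.025],0.125],
  [[0.052,-0.128,0.025],0.145],
  [[0.06,-0.147,0.025],0.165],
  [[0.067,-0.162,0.025],0.18],
  [[0.072,-0.174,0.025],0.192],
  [[0.075,-0.181,0.025],0.2],
  [[0.077,-0.184,0.025],0.204],
  [[0.077,-0.184,0.025],0.204],
  [[0.077,-0.184,0.025],0.204],
])

```text
time: 27.1
position: [0.6065, -0.2902, 0.1676]
tool_rot: [-2.369, 2.063, 0.001]
ft_force: [0.6, 0.4, -3.2]
grip_width: 0.34
```

```bash
python3 - <<'E'
from balls import *
b,_,_=cam("side");a,_,_=cam("top");cv2.imwrite("pics/s17.png",b);cv2.imwrite("pics/t17.png",a)
s=np.load("side.npz");g=cv2.cvtColor(b,cv2.COLOR_BGR2GRAY)
ro=(200,330,250,380);r=cv2.resize(g[ro[0]:ro[1],ro[2]:ro[3]],None,fx=5,fy=5,interpolation=cv2.INTER_CUBIC)
c=cv2.HoughCircles(cv2.GaussianBlur(r,(7,7),0),cv2.HOUGH_GRADIENT,1,40,param1=60,param2=19,minRadius=46,maxRadius=68)
for x,y,q in c[0]:
    f=lambda z:ray(x/5+ro[2]-.4,y/5+ro[0]-.4,s['K'],s['E'],z).round(3);print((q/5).round(1),(x/5+ro[2]).round(),(y/5+ro[0]).round(),f(.025),f(.083))
# cross/foot: white foot contour in top view, compare with first picture
o=cv2.imread("pics/top0.png")
for n,u,v in(("near",378,240),("far",376,221)):
    p=o[v-12:v+13,u-12:u+13]; m=cv2.matchTemplate(a[v-40:v+41,u-40:u+41],p,cv2.TM_CCOEFF_NORMED);_,k,_,l=cv2.minMaxLoc(m);print(n,round(k,2),l[0]-28,l[1]-28)
print(get_state()['position'])
E
```

```text
10.5 340.0 260.0 [ 0.495 -0.343  0.025] [ 0.493 -0.298  0.083]
11.6 297.0 270.0 [ 0.571 -0.313  0.025] [ 0.563 -0.269  0.083]
10.5 342.0 283.0 [ 0.487 -0.291  0.025] [ 0.486 -0.249  0.083]
near 1.0 0 0
far 1.0 0 0
[ 0.6065671  -0.29019377  0.16781158]
```

```bash
python3 - <<'E'
from balls import *
s=np.load("side.npz");b=cv2.imread("pics/s17.png");g=cv2.cvtColor(b,cv2.COLOR_BGR2GRAY)
for p in((.563,-.269,.083),(.570,-.323,.083)): u=proj(p,s['K'],s['E']);print(u.round(1))
ro=(205,290,265,345);r=cv2.resize(g[ro[0]:ro[1],ro[2]:ro[3]],None,fx=5,fy=5,interpolation=cv2.INTER_CUBIC)
for p2 in(14,10):
    c=cv2.HoughCircles(cv2.GaussianBlur(r,(7,7),0),cv2.HOUGH_GRADIENT,1,40,param1=50,param2=p2,minRadius=50,maxRadius=66)
    print([(round(x/5+ro[2]),round(y/5+ro[0]),round(q/5,1)) for x,y,q in c[0][:10]])
t=cv2.cvtColor(cv2.imread("pics/t17.png"),cv2.COLOR_BGR2GRAY);o=cv2.cvtColor(cv2.imread("pics/t10.png"),cv2.COLOR_BGR2GRAY)
T=np.load("top.npz")
for p in((.563,-.269,.083),(.570,-.323,.083)):
    u=proj(p,T['K'],T['E']).round().astype(int);print("top",u,t[u[1]-2:u[1]+3,u[0]-2:u[0]+3].mean())
for yy in range(206,290,4): print(yy," ".join(f"{v:3d}" for v in g[yy,266:345:4]))
E
```

```text
[296.4 269.8]
[296.1 244.6]
[(297, 270, np.float32(11.8)), (296, 246, np.float32(12.2))]
[(297, 270, np.float32(11.8)), (341, 283, np.float32(10.7)), (296, 246, np.float32(11.5)), (340, 260, np.float32(11.4)), (315, 256, np.float32(11.5)), (323, 256, np.float32(13.1)), (323, 245, np.float32(10.2)), (322, 269, np.float32(12.6)), (326, 279, np.float32(12.2)), (312, 244, np.float32(12.4))]
top [319 218] 129.72
top [344 215] 238.4
206  29  28  46  46  45  33  35  63  58  60  60  56  55  61  63  54  52  51  53  59
210  28  28  45  45  46  46  44  58  66  50  59  58  48  45  47  45  47  55  58  55
214  27  28  46  46  86  47  38  55  55  54  48  45  45  45  53  53  51  49  49  55
218  29  36  70  46  44  46  50  45  38  49  48  47  47  44  46  46  45  48  46  51
222  28  32  31  29  29  26  31  37  52  49  47  45  50  48  50  45  49  45  43  47
226  27  26  24  25  21  20  22  53  61  47  47  53  55  57  53  47  43  45  44  46
230  15  14  15  14  40  53  18  58  57  53  51  49  49  55  73  83  77  99  48  48
234  15  14  14  14  14  13  41 240 240 234 234 233 233 234 233 233 234 235  44  
[... 394 characters left out ...]
 151 156 164 179 209 241 250
258 142 126  16  16 214 136 137 176 184 148 130 133 133 135 144 144 162 198 222 231
262 138  74  16  16 215 171 233 245 252 249 148 145 146 145 145 144 162 178 187 195
266 116  76  57  55 216 183 220 235 242 243 237 144 144 142 153 158 163 190 179 177
270 116 115  52  51 216 168 189 212 224 226 218 148 163 178 195 138 145 145 158 156
274 113 131 134 131 207 164 179 185 185 186 174 231 233 233 231 145 146 159 242 249
278 134 110 108 129 125 142 169 176 175 167 218 229 229 230 207 142 143 213 234 247
282 127 132 177 129 127 155 147 142 143 135 185 177 167 153 148 133 135 156 201 230
286 135 125 115 126 144 180 183 180 239 227 232 232 228 233 234 235 218 173 183 195
```

Both balls are on the scoop, at side-view pixels (297,270) and (296,246). Dump.

Request:
carry_out([
  [[-0.008,0,0],0],
  [[-0.022,-0.002,0],0],
  [[-0.038,-0.005,0],0],
  [[0.01,0.001,0],0],
  [[0.058,0.007,0],0],
  [[0.105,0.013,0],0],
  [[0.105,0.013,0],0],
  [[0.105,0.013,0.004],0],
  [[0.105,0.013,0.008],0],
  [[0.105,0.013,0.008],0],
  [[0.105,0.013,0.008],0],
])

```text
time: 28.3
position: [0.7107, -0.2794, 0.1774]
tool_rot: [2.366, -2.066, 0.004]
ft_force: [0.9, 0.7, -2.3]
grip_width: 0.346
```

```bash
python3 chk.py 18
```

```text
dish 11.4 [ 0.522 -0.267  0.025] [ -19. -157.]
dish 10.5 [ 0.583 -0.326  0.025] [  47. -212.]
dish 10.2 [ 0.529 -0.321  0.025] [  -8. -211.]
dish 9.7 [ 0.488 -0.294  0.025] [ -51. -187.]
dish 9.1 [ 0.496 -0.347  0.025] [ -39. -240.]
dish 10.1 [ 0.576 -0.272  0.025] [  35. -159.]
small 5.3 [ 0.498 -0.109  0.015] [-54.  -2.]
small 4.0 [ 0.424 -0.105  0.015] [-128.   -3.]
small 4.8 [ 0.458 -0.106  0.015] [-94.  -2.]
top []
28.4 [ 0.7108 -0.2789  0.1766] [-0.3 -0.2 -3. ] [-0.   -0.02  0.05] hand loc [ 170.5 -156.1]
```

All six big balls are in the dish and the three smalls are in the tray. I take the scoop back.

Request:
carry_out([
  [[-0.004,0.008,0],-0.01],
  [[-0.01,0.023,0],-0.03],
  [[-0.02,0.045,0],-0.06],
  [[-0.03,0.07,0],-0.09],
  [[-0.04,0.095,0],-0.12],
  [[-0.05,0.12,0],-0.15],
  [[-0.058,0.143,0],-0.18],
  [[-0.062,0.156,0],-0.195],
  [[-0.064,0.1625,0],-0.204],
  [[-0.064,0.1625,0],-0.204],
  [[-0.064,0.1625,0],-0.204],
  [[-0.064,0.1625,-0.01],-0.204],
  [[-0.064,0.1625,-0.025],-0.204],
  [[-0.064,0.1625,-0.04],-0.204],
  [[-0.064,0.1625,-0.05],-0.204],
  [[-0.064,0.1625,-0.056],-0.204],
  [[-0.064,0.1625,-0.059],-0.204],
  [[-0.064,0.1625,-0.06],-0.204],
  [[-0.064,0.1625,-0.06],-0.204],
])

```text
time: 30.3
position: [0.6479, -0.1157, 0.116]
tool_rot: [-2.145, 2.294, -0.001]
ft_force: [-0.1, -0.5, -3.2]
grip_width: 0.339
```

Request:
carry_out([
  [[0,0,0],0],
  [[0,0,0],0],
  [[0,0,0],0],
  [[0,0,0],0],
  [[-0.004,0,0],0],
  [[-0.009,0.0006,0],0],
  [[-0.009,0.0006,0],0],
  [[-0.009,0.0006,0],0],
  [[-0.009,0.0006,0.02],0],
  [[-0.009,0.0006,0.05],0],
  [[-0.009,0.0006,0.08],0],
  [[-0.009,0.0006,0.1],0],
  [[-0.009,0.0006,0.1],0],
], grip=0.0)

```text
time: 31.6
position: [0.6406, -0.1152, 0.2196]
tool_rot: [-2.143, 2.292, -0.009]
ft_force: [0.8, 0.1, 0.7]
grip_width: 0.501
```

```bash
python3 chk.py 19; python3 - <<'E'
from balls import *
a=cv2.imread("pics/t19.png");o=cv2.imread("pics/top0.png")
for n,u,v in(("near",378,240),("far",376,221),("ear",343,276)):
    p=o[v-12:v+13,u-12:u+13]; m=cv2.matchTemplate(a[v-40:v+41,u-40:u+41],p,cv2.TM_CCOEFF_NORMED);_,k,_,l=cv2.minMaxLoc(m);print(n,round(k,2),l[0]-28,l[1]-28)
E
```

```text
dish 10.4 [ 0.53  -0.321  0.025] [  -7. -211.]
dish 11.4 [ 0.522 -0.267  0.025] [ -18. -157.]
dish 10.3 [ 0.488 -0.292  0.025] [ -51. -186.]
dish 10.5 [ 0.584 -0.325  0.025] [  47. -212.]
dish 9.6 [ 0.496 -0.346  0.025] [ -39. -239.]
dish 10.3 [ 0.576 -0.272  0.025] [  35. -159.]
small 5.3 [ 0.498 -0.109  0.015] [-54.  -2.]
small 5.0 [ 0.458 -0.106  0.015] [-94.  -2.]
small 4.0 [ 0.424 -0.105  0.015] [-128.   -3.]
top []
31.7 [ 0.6385 -0.1151  0.2154] [-0.1 -0.7 -1.1] [ 0.03  0.05 -0.04] hand loc [86.7  2.1]
near 1.0 0 0
far 1.0 0 0
ear 0.99 0 0
```

```bash
python3 - <<'E'
from balls import *
g=get_state();print(np.round(g['joint_positions'],2))
T=np.load("top.npz");print("pink",ray(316,300,T['K'],T['E'],.02).round(3))
a=cv2.imread("pics/t19.png");b=cv2.imread("pics/s19.png")
A=cv2.resize(a[190:240,415:465],(400,400),interpolation=cv2.INTER_CUBIC);B=cv2.resize(b[150:200,285:335],(400,400),interpolation=cv2.INTER_CUBIC)
cv2.imwrite("pics/tip.png",np.hstack([A,B]))
E
```

```text
[ 0.37  0.34 -0.3   1.46  0.1   1.36 -1.57]
pink [ 0.389 -0.263  0.02 ]
```

View pics/tip.png

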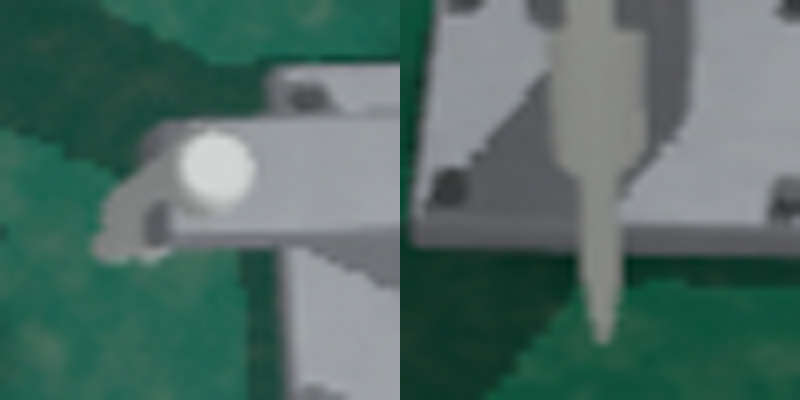

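Top crop: stylus holder cap at (215,170), tip at about (100-150,255). Side crop: tip at (202,345) of the right half, that is side pixel (309.8,192.7).

```bash
python3 - <<'E'
from balls import *
T=np.load("top.npz");S=np.load("side.npz")
p=ray(309.8,192.7,S['K'],S['E'],.024);print("side tip",p.round(4),"top px",proj(p,T['K'],T['E']).round(1),"crop",((proj(p,T['K'],T['E'])-[415,190])*8).round())
for z in(.165,.17,.175,.18): print(z,ray(441.4,210.8,T['K'],T['E'],z).round(4))
for c in((105,252),(120,258),(150,258)):
    print(c,ray(c[0]/8+415-.4,c[1]/8+190-.4,T['K'],T['E'],.024).round(4))
# camera disagreement: rim corner (dish) seen in both at z=.045 and visible bench points
for n,t,s in(("dish BL",(316,372),(212,287)),("dish TR",(470,166),(378,152)),("rimBR",(494,350),(385,283))):
    pass
tp=[(293,186),(470,166),(494,350),(316,372)];P=np.array([ray(x/3+205,y/3+145,T['K'],T['E'],.045) for x,y in tp]);print("dish top corners",P[:,:2].round(4).tolist())
sp=[(212,288),(213,156),(377,151),(389,281)];Q=np.array([ray(x/2.2+180,y/2.2+170,S['K'],S['E'],.045) for x,y in sp]);print("side corners",Q[:,:2].round(4).tolist(),"diff of centres",(Q.mean(0)-P.mean(0)).round(4))
E
```

```text
side tip [ 0.5672 -0.5084  0.024 ] top px [426.1 221.6] crop [ 89. 252.]
0.165 [ 0.5687 -0.5131  0.165 ]
0.17 [ 0.5679 -0.512   0.17  ]
0.175 [ 0.567  -0.5109  0.175 ]
0.18 [ 0.5662 -0.5099  0.18  ]
(105, 252) [ 0.5683 -0.5121  0.024 ]
(120, 258) [ 0.5666 -0.5163  0.024 ]
(150, 258) [ 0.5667 -0.5247  0.024 ]
dish top corners [[0.5939, -0.2309], [0.6103, -0.3621], [0.4739, -0.3802], [0.4562, -0.2503]]
side corners [[0.5935, -0.2295], [0.6115, -0.3598], [0.4764, -0.3771], [0.4596, -0.248]] diff of centres [0.0017 0.0023 0.    ]
```

Request:
carry_out([
  [[-0.01,-0.01,0],0.1],
  [[-0.02,-0.02,0],0.23],
  [[-0.035,-0.035,0],0.36],
  [[-0.05,-0.05,0],0.49],
  [[-0.065,-0.065,0],0.62],
  [[-0.08,-0.08,0],0.75],
  [[-0.095,-0.095,0],0.88],
  [[-0.11,-0.11,0],1.01],
  [[-0.125,-0.125,0],1.14],
  [[-0.14,-0.14,0],1.27],
  [[-0.155,-0.155,0],1.4],
  [[-0.17,-0.17,0],1.53],
  [[-0.185,-0.185,0],1.65],
  [[-0.2,-0.198,0],1.73],
  [[-0.2075,-0.205,0],1.772],
  [[-0.2075,-0.205,0],1.772],
  [[-0.2075,-0.205,0],1.772],
], grip=0.36)

```text
time: 33.4
position: [0.4307, -0.3194, 0.2144]
tool_rot: [-3.133, -0.208, 0.002]
ft_force: [-0.1, 0.6, 0.2]
grip_width: 0.323
```

```bash
cat > cross.py <<'E'
from balls import *
n=sys.argv[1];a,K2,E2=cam("top");b,_,_=cam("side");cv2.imwrite(f"pics/t{n}.png",a);cv2.imwrite(f"pics/s{n}.png",b)
T=np.load("top.npz");o=cv2.imread("pics/top0.png");up=lambda i:cv2.resize(i,None,fx=4,fy=4,interpolation=cv2.INTER_CUBIC)
for nm,u,v in(("near",378,240),("far",376,221)):
    best=None
    for ang in range(-12,13,3):
        M=cv2.getRotationMatrix2D((u,v),ang,1);p=cv2.warpAffine(o,M,(640,480))[v-9:v+10,u-9:u+10]
        m=cv2.matchTemplate(up(a[180:290,330:480]),up(p),cv2.TM_CCOEFF_NORMED);_,k,_,l=cv2.minMaxLoc(m)
        if best is None or k>best[0]: best=(k,ang,330+l[0]/4+9,180+l[1]/4+9)
    k,ang,x,y=best
    w0=ray(u,v,T['K'],T['E'],.008);w=ray(x,y,T['K'],T['E'],.008)
    print(nm,round(k,2),ang,round(x,1),round(y,1),"moved",(w-w0).round(4)[:2])
q=get_state();print(np.round(q['time'],1),np.round(q['position'],4),np.round(q['ft_force'],1),np.round(q['torque'],2),q['grip_width'],np.round(q['joint_positions'],2))
E
python3 cross.py 20
```

```text
near 0.83 -6 375.0 221.0 moved [0.0436 0.0069]
far 0.98 0 376.0 221.0 moved [0. 0.]
33.5 [ 0.4315 -0.319   0.2149] [ 0.9  0.3 -0.1] [ 0.04 -0.09  0.05] 0.3180112693340341 [ 0.87  0.1  -0.31  1.73  0.03  1.31  0.7 ]
```

Request:
carry_out([
  [[0,0,-0.04],0],
  [[0,0,-0.08],0],
  [[0,0,-0.1],0],
  [[0,0,-0.115],0],
  [[0,0,-0.13],0],
  [[0,0,-0.145],0],
  [[0,0,-0.158],0],
  [[0,0,-0.166],0],
  [[0,0,-0.166],0],
  [[0,0,-0.166],0],
])

```text
time: 34.5
position: [0.4313, -0.3203, 0.0499]
tool_rot: [3.134, 0.21, 0.001]
ft_force: [0.7, 0.5, 0.0]
grip_width: 0.322
```

Request:
carry_out([
  [[0,0,0],0],
  [[0,0,0],0],
  [[0,0,0],0],
  [[0,0,0],0],
  [[0,0,0],0],
  [[0,0,0],0],
  [[0,0,0],0],
  [[0,0,0],0],
], grip=1, squeeze=40)

```text
time: 35.3
position: [0.4318, -0.3203, 0.0501]
tool_rot: [3.134, 0.211, 0.002]
ft_force: [3.7, -0.6, 2.8]
grip_width: 0.088
```

```bash
python3 cross.py 21
```

```text
near 0.9 0 378.0 240.2 moved [-0.0006 -0.    ]
far 0.92 0 376.0 221.2 moved [-0.0006 -0.    ]
35.4 [ 0.4318 -0.3203  0.0501] [ 3.5 -0.1  3. ] [ 0.04 -0.64  0.11] 0.08683827825100789 [ 0.86  0.25 -0.3   1.91  0.09  0.99  0.65]
```

Request:
carry_out([
  [[0.001,-0.002,0],0],
  [[0.002,-0.005,0],0],
  [[0.0035,-0.009,0],0],
  [[0.0055,-0.014,0],0],
  [[0.0075,-0.02,0],0],
  [[0.01,-0.026,0],0],
  [[0.0125,-0.033,0],0],
  [[0.015,-0.04,0],0],
  [[0.018,-0.047,0],0],
  [[0.021,-0.054,0],0],
  [[0.0235,-0.061,0],0],
  [[0.0265,-0.068,0],0],
  [[0.029,-0.075,0],0],
  [[0.0315,-0.082,0],0],
  [[0.034,-0.088,0],0],
  [[0.0365,-0.094,0],0],
  [[0.0385,-0.1,0],0],
  [[0.04,-0.104,0],0],
  [[0.041,-0.107,0],0],
  [[0.0417,-0.109,0],0],
])

```text
time: 37.4
position: [0.4728, -0.4236, 0.0501]
tool_rot: [-3.126, -0.216, 0.004]
ft_force: [-3.6, 12.1, 14.1]
grip_width: 0.093
```

```bash
python3 cross.py 22
```

```text
near 0.63 12 394.2 201.8 moved [ 0.0888 -0.0372]
far 0.62 9 398.2 191.0 moved [ 0.0704 -0.0511]
37.5 [ 0.473  -0.4241  0.0501] [-3.  11.1 11.3] [2.08 0.22 0.61] 0.09217260557233874 [ 0.9   0.44 -0.26  1.66  0.12  1.06  0.74]
```

```bash
cat > c2.py <<'E'
from balls import *
n=sys.argv[1]
if len(sys.argv)<3:
    a,_,_=cam("top");b,_,_=cam("side");cv2.imwrite(f"pics/t{n}.png",a);cv2.imwrite(f"pics/s{n}.png",b)
a=cv2.imread(f"pics/t{n}.png");T=np.load("top.npz");o=cv2.imread("pics/top0.png");q=get_state()
d=np.array(q['position'])[:2]-[.4318,-.3203]
G=lambda i:cv2.cvtColor(cv2.resize(i,None,fx=4,fy=4,interpolation=cv2.INTER_CUBIC),cv2.COLOR_BGR2GRAY)
tip=np.array([.567,-.5117])
for nm,u,v,c in(("near",378,240,(.5259,-.4025)),("far",376,221,(.5703,-.3971))):
    e=proj([c[0]+d[0],c[1]+d[1],.008],T['K'],T['E']).round().astype(int);r=[]
    for ang in range(-9,10,3):
        M=cv2.getRotationMatrix2D((u,v),ang,1);p=G(cv2.warpAffine(o,M,(640,480))[v-8:v+9,u-8:u+9])
        m=cv2.matchTemplate(G(a[e[1]-16:e[1]+17,e[0]-16:e[0]+17]),p,cv2.TM_CCOEFF_NORMED);_,k,_,l=cv2.minMaxLoc(m)
        r.append((k,ang,e[0]-8+l[0]/4,e[1]-8+l[1]/4))
    k,ang,x,y=max(r);w=ray(x,y,T['K'],T['E'],.008)[:2]-(ray(u,v,T['K'],T['E'],.008)[:2]-c)
    print(nm,round(k,2),ang,"exp px",e,"got",round(x,1),round(y,1),"world",w.round(4),"tip-cross",(tip-w).round(4))
print(np.round(q['time'],1),np.round(q['position'],4),np.round(q['ft_force'],1),np.round(q['torque'],2))
E
python3 c2.py 22 x; python3 - <<'E'
import cv2
g=cv2.cvtColor(cv2.imread("pics/t22.png"),cv2.COLOR_BGR2GRAY)
print("cols 405-450 rows 195-265")
for y in range(195,266,2): print(y," ".join(f"{v:3d}" for v in g[y,405:451:2]))
E
```

```text
near 0.26 -9 exp px [424 223] got 432.0 223.2 world [ 0.5658 -0.5256] tip-cross [0.0012 0.0139]
far 0.47 9 exp px [421 203] got 419.2 202.5 world [ 0.6143 -0.4962] tip-cross [-0.0473 -0.0155]
37.5 [ 0.473  -0.4241  0.0501] [-3.  11.1 11.3] [2.08 0.22 0.61]
cols 405-450 rows 195-265
195 145 167 169 170 173 171 169 169 171 170 172  74  58  59  56  63  69  79  80  80  81  80  79
197 144 165 169 170 174 171 145 168 169 170 171 108  59  58  56  59  59  59  82  80  80  58  57
199 134 173 168 171 172 140 148 164 127 169 173 156  61  62  63  61  62  59  57  57  59  62 105
201 134 172 165 171 165 168 156 154 160 130 171 156  62  64  64  63  61  59  60  60  60  64 104
203 135 153 165 171 152 122 139 130 163 135 172 164  65  61  60  57  59  59  60  60  59  68 103
205 134 146 186 205 217 147 171 122 135 168 170 171  75  57  60  92 105 136 133 143 146 149 152
207 142 149 173 209  94 107 188 161 202 169 170 172 104  61  87 106 126 185 208 202 156 156 156
209 148 132  85  82 107 111 106 147 220 219 217 172 153  66  91 120 160 210 211 211 201 156 157
211  66  63  78  94 117 115 111 108 115 220 223 2
[... 1938 characters left out ...]
 112  95  84  74 119 124 124
253 109 110 111 114 115 120 121 122 121 122 120 121 127 134 134 103  96  90  71 103 124 123 124
255 109 111 113 114 117 118 122 121 121 121 122 121 123 127  96  97  95  77  83 124 124 123 124
257 110 111 114 116 119 120 120 121 121 122 125 127 132 128 126 100  80  72 110 124 124 124 124
259 111 112 114 117 117 121 122 125 123 127 131 132 132 129 131 133  96  90 124 123 124 125 125
261 111 114 117 118 121 122 122 126 127 130 132 133 130 134 134 129  89 119 124 123 124 124 125
263 111 115 118 120 121 123 125 128 127 130 133 132 134 136 136  87  99 124 124 124 124 123 132
265 115 117 119 122 123 124 127 128 130 131 132 130 136 138  95  83 123 123 123 123 124 126 122
```

The arm hides the near cross. From the far cross, at about (419,203) in the top image, the dish yawed about 2 degrees, so the near cross needs roughly (-3, -9) mm more.

Request:
carry_out([
  [[-0.0005,-0.002,0],0],
  [[-0.001,-0.004,0],0],
  [[-0.002,-0.006,0],0],
  [[-0.003,-0.0085,0],0],
  [[-0.003,-0.0085,0],0],
])

```text
time: 38.0
position: [0.4717, -0.4341, 0.0501]
tool_rot: [-3.13, -0.215, -0.003]
ft_force: [3.6, 5.7, 6.4]
grip_width: 0.091
```

```bash
cat > c3.py <<'E'
from balls import *
# dish pose from far-cross match (search near) and the visible foot/rim
n=sys.argv[1]
a,_,_=cam("top");b,_,_=cam("side");cv2.imwrite(f"pics/t{n}.png",a);cv2.imwrite(f"pics/s{n}.png",b)
T=np.load("top.npz");S=np.load("side.npz");o=cv2.imread("pics/top0.png")
G=lambda i:cv2.GaussianBlur(cv2.cvtColor(cv2.resize(i,None,fx=4,fy=4,interpolation=cv2.INTER_CUBIC),cv2.COLOR_BGR2GRAY),(5,5),0)
q=get_state();h=np.array(q['position'])[:2];d=h-[.4318,-.3203];tip=np.array([.567,-.5117])
for nm,u,v,c,dl in(("far",376,221,np.array([.5703,-.3971]),[(x*.035+0,0) for x in(0,1)]),):
    e=proj([*(c+d+[.0027,.0047]),.008],T['K'],T['E']).round().astype(int)
    for ang in(0,2,4):
        M=cv2.getRotationMatrix2D((u,v),ang,1);p=G(cv2.warpAffine(o,M,(640,480))[v-8:v+9,u-8:u+9])
        m=cv2.matchTemplate(G(a[e[1]-13:e[1]+14,e[0]-13:e[0]+14]),p,cv2.TM_CCOEFF_NORMED);_,k,_,l=cv2.minMaxLoc(m)
        x,y=e[0]-5+l[0]/4,e[1]-5+l[1]/4;w=ray(x,y,T['K'],T['E'],.008)[:2]-(ray(u,v,T['K'],T['E'],.008)[:2]-c)
        r0=c-[.4318,-.3203];r1=w-h;yaw=np.arctan2(r1[1],r1[0])-np.arctan2(r0[1],r0[0])
        nr=np.array([.5259,-.4025])-c;R=np.array([[np.cos(yaw),-np.sin(yaw)],[np.sin(yaw),np.cos(yaw)]]);nw=w+R@nr
        print("far",round(k,2),ang,round(x,1),round(y,1),w.round(4),"dyaw",np.degrees(yaw).round(1),"|r|",np.linalg.norm(r0).round(4),np.linalg.norm(r1).round(4),"near",nw.round(4),"tip-near",(tip-nw).round(4),"tip-far",(tip-w).round(4))
print(np.round(q['time'],1),np.round(q['position'],4),np.round(q['ft_force'],1),np.round(q['torque'],2))
E
python3 c3.py 23; python3 -c "
import cv2
g=cv2.cvtColor(cv2.imread('pics/t23.png'),cv2.COLOR_BGR2GRAY)
for y in range(188,216): print(y,' '.join(f'{v:3d}' for v in g[y,404:434]))"
```

```text
far 0.39 0 424.5 203.8 [ 0.6115 -0.5082] dyaw 1.1 |r| 0.1584 0.1582 near [ 0.5672 -0.5144] tip-near [-0.0002  0.0027] tip-far [-0.0445 -0.0035]
far 0.41 2 424.8 203.8 [ 0.6115 -0.5088] dyaw 0.9 |r| 0.1584 0.1584 near [ 0.5672 -0.5148] tip-near [-0.0002  0.0031] tip-far [-0.0445 -0.0029]
far 0.43 4 424.8 203.8 [ 0.6115 -0.5088] dyaw 0.9 |r| 0.1584 0.1584 near [ 0.5672 -0.5148] tip-near [-0.0002  0.0031] tip-far [-0.0445 -0.0029]
38.1 [ 0.4718 -0.4341  0.0501] [2.9 5.7 5.8] [ 1.22 -0.67  0.4 ]
188 163 168 164 153 134 134 179 224 198  52  54  57  57  55  57  55  56  65  77  78  80  78  81  79  81  80  83  82  84  87
189 169 171 168 155 134 136 178 223 201  52  56  57  56  54  55  55  56  58  67  76  80  81  82  83  84  83  81  80  84  90
190 169 172 170 161 135 138 171 215 203  98  54  56  55  58  56  56  55  58  57  59  60  62  64  72  86  85  85  85  84  86
191 169 170 171 163 141 136 156 182 172 136  57  56  56  57  56  57  56  54  56  56  58  58  58  62  74  89  90  86  85  84
192 168 170 171 165 147 135 141 156 158 109  59  56  55  56  57  56  59  55  56  56  55  57  57  59  61  68
[... 2168 characters left out ...]
 178 211 172 124 114  82  94 109 108 109 132 174 206 206 169 169 171 165 140 109
211 125 127 122 106  96  94  85  80  87 111 138 134  96  77  76  91 110 113 111 109 109 115 148 193 216 205 170 165 143 127
212  83  86  80  73  70  68  68  71  75  79  90  80  79  79  84 107 115 115 114 111 109 107 108 132 184 219 203 153 131 129
213 120 108  64  70  70  69  71  71  64  58  70  77  79  80  98 118 117 117 114 114 112 110 110 107 130 158 146 132 128 128
214 142 150  84  74  71  71  70  58  54  61  77  81  81  93 115 118 119 118 116 115 114 113 111 109 113 124 128 128 129 129
215 100 108  76  73  74  72  57  49  55  71  80  83  88 110 123 122 120 119 117 117 117 115 114 112 117 125 129 129 128 125
```

Far cross is at about (424.4,203.5), so the near cross is some 3 mm too far toward -y. I nudge it back.

Request:
carry_out([
  [[0,0.002,0],0],
  [[0,0.004,0],0],
  [[0,0.005,0],0],
  [[0,0.005,0],0],
  [[0,0.005,0],0],
])

```text
time: 38.6
position: [0.4704, -0.4335, 0.0501]
tool_rot: [3.133, 0.208, 0.003]
ft_force: [4.5, -2.2, 3.9]
grip_width: 0.092
```

```bash
python3 c3.py 24; python3 - <<'E'
from balls import *
# tip & foot in side view: column profile around the tip
g=cv2.cvtColor(cv2.imread('pics/s24.png'),cv2.COLOR_BGR2GRAY)
for y in range(180,212): print(y,' '.join(f'{v:3d}' for v in g[y,296:326]))
E
```

```text
far 0.35 0 426.0 205.0 [ 0.6086 -0.5116] dyaw -0.5 |r| 0.1584 0.1587 near [ 0.5642 -0.5166] tip-near [0.0028 0.0049] tip-far [-0.0416 -0.0001]
far 0.37 2 426.2 205.0 [ 0.6086 -0.5122] dyaw -0.6 |r| 0.1584 0.159 near [ 0.5642 -0.5171] tip-near [0.0028 0.0054] tip-far [-0.0416  0.0005]
far 0.38 4 426.5 205.0 [ 0.6087 -0.5127] dyaw -0.8 |r| 0.1584 0.1593 near [ 0.5642 -0.5175] tip-near [0.0028 0.0058] tip-far [-0.0417  0.001 ]
38.7 [ 0.4704 -0.4335  0.0501] [ 5.5 -1.3  3.5] [-0.03 -1.01 -0.2 ]
180  74  74  74  74  75  76  76  77  79  67  47  57  65  55  47  48  48  49  48  48  48  49  49  48  48  49  52  54  50  49
181  47  47  46  45  45  47  48  52  59  54  45  46  48  48  47  48  49  47  47  49  49  49  48  48  49  50  50  50  47  46
182  37  35  32  31  31  32  32  32  31  35  44  46  47  48  43  52  63  50  48  48  49  48  49  49  49  49  52  48  34  31
183  37  35  34  34  34  33  36  34  31  36  43  43  45  47  45  66  92  83  66  48  48  49  49  49  49  47  39  30  27  28
184  38  36  36  35  36  36  37  35  33  37  42  43  44  47  49  55  60  59  52  49  48  49  49  49  50  46 
[... 2663 characters left out ...]
 140 140 140 140 140 140 140 140 140 146 178 212 222 229 233 236 240 243 246 249
207 140 140 140 140 140 141 140 139 139 139 139 140 142 142 141 141 140 139 139 155 187 206 216 224 228 233 236 239 242 245
208 142 141 142 140 138 137 137 139 141 141 141 146 154 153 152 148 143 143 143 158 186 199 208 216 222 227 231 234 237 240
209 146 146 146 142 131 132 140 157 178 188 184 177 169 152 148 147 147 147 149 161 177 189 199 207 214 219 225 229 232 234
210 148 149 149 151 162 180 207 230 243 249 248 243 234 200 169 152 146 147 150 160 171 179 189 196 203 210 217 223 227 229
211 146 146 150 174 213 235 243 246 248 250 251 251 251 249 234 194 157 146 151 163 170 176 181 187 193 200 207 214 220 222
```

Request:
carry_out([
  [[0.001,0.002,0],0],
  [[0.002,0.0035,0],0],
  [[0.0025,0.0045,0],0],
  [[0.0025,0.0045,0],0],
  [[0.0025,0.0045,0],0],
  [[0.0025,0.0045,0],0],
  [[0.0025,0.0045,0],0],
  [[0.0025,0.0045,0],0],
])

```text
time: 39.5
position: [0.4697, -0.4322, 0.0501]
tool_rot: [3.131, 0.202, -0.003]
ft_force: [0.2, -6.2, 5.1]
grip_width: 0.09
```

```bash
python3 c3.py 25; python3 -c "
import cv2
g=cv2.cvtColor(cv2.imread('pics/t25.png'),cv2.COLOR_BGR2GRAY)
for y in range(194,212): print(y,' '.join(f'{v:3d}' for v in g[y,414:434]))"
```

```text
far 0.33 0 426.2 206.0 [ 0.6063 -0.5121] dyaw -1.3 |r| 0.1584 0.1583 near [ 0.5618 -0.5165] tip-near [0.0052 0.0048] tip-far [-0.0393  0.0004]
far 0.35 2 426.5 205.8 [ 0.6069 -0.5127] dyaw -1.4 |r| 0.1584 0.1591 near [ 0.5624 -0.517 ] tip-near [0.0046 0.0053] tip-far [-0.0399  0.001 ]
far 0.37 4 426.8 205.8 [ 0.6069 -0.5133] dyaw -1.6 |r| 0.1584 0.1594 near [ 0.5624 -0.5175] tip-near [0.0046 0.0058] tip-far [-0.0399  0.0016]
39.6 [ 0.4697 -0.4322  0.0501] [ 0.2 -5.6  5. ] [-0.97 -0.25 -0.4 ]
194 156 100  55  59  61  61  60  63  62  61  61  58  57  53  56  59  61  58  58  58
195 161 125  60  60  61  66  65  61  60  56  61  61  60  60  65  76  87 104 109 111
196 163 128  61  57  58  67  84  94 106 122 142 151 172 164 164 164 164 164 168 159
197 170 159 147 165 166 166 166 167 166 166 167 168 171 169 168 170 171 171 173 176
198 172 168 166 170 171 170 172 173 171 170 169 169 169 168 169 171 171 169 173 172
199 171 164 153 170 170 169 171 172 172 171 169 169 169 168 169 170 170 169 172 172
200 170 162 152 170 170 169 171 174 172 171 170 168 169 168 169 170 171 171 171 171
201 162 165 160
[... 208 characters left out ...]
 165 151 127 156 170 172 172
204 147 171 175 168 171 169 170 160 138 170 169 154 135 169 166 165 169 171 171 172
205 146 171 169 168 171 170 170 163 152 165 147 129  85 122 115  94  97 142 170 172
206 144 172 187 214 205 170 163 132  93 120 116 105 102 147 162 147 131 168 165 146
207 149 172 182 209 219 217 216 201 150 166 165 151 133 167 168 155 137 171 154  99
208 147 169 162 170 207 222 220 205 149 162 171 158 125 155 162 143 151 167 141  90
209 151 164 118 105 136 185 221 220 211 180 170 175 147 138 119 135 168 166 137  89
210 128 103  90 103 106 119 163 209 223 219 211 175 113 133 164 164 170 165 140 109
211  84  81  98 112 107 107 112 137 187 223 221 216 214 215 217 205 169 165 144 125
```

Request:
carry_out([
  [[0.002,0.003,0],0],
  [[0.004,0.006,0],0],
  [[0.004,0.006,0],0],
  [[0.004,0.006,0],0],
  [[0.004,0.006,0],0],
])

```text
time: 40.1
position: [0.4723, -0.4268, 0.0501]
tool_rot: [3.131, 0.2, -0.006]
ft_force: [-3.5, -6.2, 5.5]
grip_width: 0.092
```

```bash
cat > c4.py <<'E'
from balls import *
# far-cross centre: synthetic ring+cross template (r=12mm), subpixel
n=sys.argv[1]
a,_,_=cam("top");b,_,_=cam("side");cv2.imwrite(f"pics/t{n}.png",a);cv2.imwrite(f"pics/s{n}.png",b)
T=np.load("top.npz");q=get_state();h=np.array(q['position'])[:2];d=h-[.4318,-.3203];tip=np.array([.567,-.5117])
F=8;N=17*F
def tmpl(ang):
    t=np.full((N,N),170,np.float32);c=N/2;r=10/2*F*.84
    cv2.circle(t,(int(c),int(c)),int(r),100,F//2)
    for k in(0,90):
        th=np.radians(ang+k);v=np.array([np.cos(th),np.sin(th)])*r*1.25;cv2.line(t,tuple(np.int32(c-v)),tuple(np.int32(c+v)),100,F//2)
    return cv2.GaussianBlur(t,(0,0),F*.5)
def find(im,e,rad=7):
    g=cv2.cvtColor(im,cv2.COLOR_BGR2GRAY);x0,y0=e[0]-8-rad,e[1]-8-rad
    R=cv2.resize(g[y0:y0+17+2*rad,x0:x0+17+2*rad],None,fx=F,fy=F,interpolation=cv2.INTER_CUBIC).astype(np.float32)
    best=(-1,)
    for ang in range(-24,1,3):
        t=tmpl(ang)[3*F:-3*F,3*F:-3*F];m=cv2.matchTemplate(R,t,cv2.TM_CCOEFF_NORMED);_,k,_,l=cv2.minMaxLoc(m)
        if k>best[0]: best=(k,ang,x0+(l[0]+t.shape[1]/2)/F-.5,y0+(l[1]+t.shape[0]/2)/F-.5)
    return best
o=cv2.imread("pics/top0.png")
C={}
for nm,e in(("near",(378,240)),("far",(376,221))):
    k,ang,x,y=find(o,e,4);C[nm]=ray(x,y,T['K'],T['E'],.008)[:2]
    if n=="0": print(nm,round(k,2),ang,x,y,C[nm].round(4))
h0=np.array([.4318+.0006,-.3203]);yaw0=0
e=proj([*(C["far"]+d),.008],T['K'],T['E']).round().astype(int);k,ang,x,y=find(a,e)
w=ray(x,y,T['K'],T['E'],.008)[:2];r0=C["far"]-h0;r1=w-h;yaw=np.arctan2(r1[1],r1[0])-np.arctan2(r0[1],r0[0])
R=np.array([[np.cos(yaw),-np.sin(yaw)],[np.sin(yaw),np.cos(yaw)]]);nw=w+R@(C["near"]-C["far"])
print("far",round(k,2),ang,round(x,1),round(y,1),w.round(4),"dyaw",np.degrees(yaw).round(1),np.linalg.norm(r0).round(4),np.linalg.norm(r1).round(4),"tip-near",(tip-nw).round(4),"tip-far",(tip-w).round(4))
k,ang,x,y=find(a,proj([*nw,.008],T['K'],T['E']).round().astype(int),4);w2=ray(x,y,T['K'],T['E'],.008)[:2];print("near direct",round(k,2),round(x,1),round(y,1),(tip-w2).round(4))
print(np.round(q['time'],1),np.round(q['position'],4),np.round(q['ft_force'],1),np.round(q['torque'],2))
E
python3 c4.py 26;  python3 -c "
import cv2
g=cv2.cvtColor(cv2.imread('pics/t26.png'),cv2.COLOR_BGR2GRAY)
for y in range(196,212): print(y,' '.join(f'{v:3d}' for v in g[y,414:434]))"
```

```text
far 0.75 -6 423.9 204.5 [ 0.609  -0.5067] dyaw -1.8 0.1581 0.1584 tip-near [ 0.0019 -0.    ] tip-far [-0.042 -0.005]
near direct 0.39 421.6 220.6 [-0.0045 -0.0105]
40.2 [ 0.4723 -0.4267  0.05  ] [-2.9 -5.6  6.3] [-0.96  0.27 -0.53]
196 141 153 174 165 167 167 166 167 164 164 166 166 170 172 171 170 173 172 156  57
197 149 168 172 171 171 173 172 171 169 169 167 168 168 171 172 170 172 173 154  49
198 162 170 170 169 171 175 172 171 170 169 169 168 168 171 171 169 172 172 153  74
199 157 170 171 169 170 173 172 172 170 169 170 169 167 170 172 170 172 171 157  96
200 164 170 171 169 169 174 173 173 155 107 131 153 169 170 171 170 172 171 159 106
201 166 168 171 169 170 174 161 123 119 107 122 135 129 155 171 170 171 171 158 106
202 166 169 172 170 170 166 139 133 166 153 134 165 150 126 154 171 171 172 164 128
203 176 167 171 169 170 160 137 167 171 152 123 169 166 164 168 172 170 172 174 165
204 169 168 171 170 171 158 139 171 171 156 121 140 121 115 105 142 170 173 172 156
205 187 203 170 171 159 112  90 108 124 109  82 125 138 138 147 167 169 172 172 155
206 167 208 216 217 204 158 151 165 166 152 131 166 166 153 138 171 169 172 167 141
207 123 169 207 222 219 201 151 162 171 157 124 156 162 133 137 171 169 172 157  99
208 105 114 147 196 221 219 204 154 182 199 122 136 119 135 166 170 170 167 143  91
209 108 105 108 133 174 207 222 209 189 189 141 149 178 166 170 170 170 166 141  90
210 110 109 108 105 114 147 198 222 218 218 214 215 217 205 169 171 171 166 142 107
211 113 111 110 108 106 109 145 197 222 222 220 221 221 219 216 206 171 165 146 126
```

Request:
carry_out([
  [[0.001,0,0],0],
  [[0.002,0,0],0],
  [[0.002,0,0],0],
  [[0.002,0,0],0],
  [[0.002,0,0],0],
])

```text
time: 40.7
position: [0.4723, -0.4267, 0.0501]
tool_rot: [3.132, 0.199, -0.011]
ft_force: [-8.5, -4.7, 9.2]
grip_width: 0.094
```

```bash
python3 c4.py 27
```

```text
far 0.73 -6 423.9 204.5 [ 0.609  -0.5067] dyaw -1.7 0.1581 0.1584 tip-near [0.0019 0.    ] tip-far [-0.042 -0.005]
near direct 0.39 421.8 219.9 [-0.0063 -0.0102]
40.8 [ 0.4722 -0.4267  0.0501] [-8.7 -3.8  9.1] [-0.7   1.1  -0.39]
```

Request:
carry_out([
  [[0.001,0,0],0],
  [[0.0015,0,0],0],
  [[0.002,0,0],0],
  [[0.002,0,0],0],
])

```text
time: 41.2
position: [0.4734, -0.4267, 0.0501]
tool_rot: [3.133, 0.199, -0.014]
ft_force: [-10.1, -2.6, 11.5]
grip_width: 0.087
```

```bash
python3 c4.py 28
```

```text
far 0.73 -3 423.8 203.9 [ 0.6104 -0.5065] dyaw -1.6 0.1581 0.1586 tip-near [ 0.0004 -0.0002] tip-far [-0.0434 -0.0052]
near direct 0.4 421.8 218.6 [-0.0092 -0.0102]
41.3 [ 0.4734 -0.4266  0.0501] [-9.8 -3.2 10.2] [-0.58  1.36 -0.4 ]
```

The near cross is within about 0.5 mm of the tip estimate. I hold it there more than two seconds.

Request:
carry_out([
  [[0,0,0],0],
  [[0,0,0],0],
  [[0,0,0],0],
  [[0,0,0],0],
  [[0,0,0],0],
  [[0,0,0],0],
  [[0,0,0],0],
  [[0,0,0],0],
  [[0,0,0],0],
  [[0,0,0],0],
  [[0,0,0],0],
  [[0,0,0],0],
  [[0,0,0],0],
  [[0,0,0],0],
  [[0,0,0],0],
  [[0,0,0],0],
  [[0,0,0],0],
  [[0,0,0],0],
  [[0,0,0],0],
  [[0,0,0],0],
])

```text
time: 43.3
position: [0.4735, -0.4266, 0.0501]
tool_rot: [3.133, 0.199, -0.014]
ft_force: [-9.6, -3.2, 10.8]
grip_width: 0.089
```

Request:
carry_out([
  [[0,0,0],0],
  [[0,0,0],0],
  [[0,0,0],0],
  [[0,0,0],0],
  [[0,0,0],0],
  [[0,0,0],0],
  [[0,0,0],0],
  [[0,0,0],0],
  [[0,0,0],0],
  [[0,0,0],0],
])

```text
time: 44.3
position: [0.4734, -0.4266, 0.0501]
tool_rot: [3.133, 0.199, -0.014]
ft_force: [-10.0, -2.5, 10.5]
grip_width: 0.09
```

```bash
python3 c4.py 29
```

```text
far 0.73 -3 423.8 203.9 [ 0.6104 -0.5065] dyaw -1.6 0.1581 0.1586 tip-near [ 0.0004 -0.0002] tip-far [-0.0434 -0.0052]
near direct 0.4 421.8 218.6 [-0.0092 -0.0102]
44.4 [ 0.4734 -0.4266  0.0501] [-9.7 -2.8 11.4] [-0.55  1.4  -0.45]
```

Request:
carry_out([
  [[-0.002,0,0],0],
  [[-0.006,-0.001,0],0],
  [[-0.01,-0.0015,0],0],
  [[-0.014,-0.002,0],0],
  [[-0.019,-0.0025,0],0],
  [[-0.024,-0.003,0],0],
  [[-0.029,-0.0035,0],0],
  [[-0.034,-0.004,0],0],
  [[-0.038,-0.0045,0],0],
  [[-0.042,-0.005,0],0],
  [[-0.045,-0.0055,0],0],
  [[-0.047,-0.006,0],0],
  [[-0.047,-0.006,0],0],
  [[-0.047,-0.006,0],0],
  [[-0.047,-0.006,0],0],
])

```text
time: 45.9
position: [0.4349, -0.427, 0.0501]
tool_rot: [-3.134, -0.212, -0.004]
ft_force: [5.1, 2.1, 4.0]
grip_width: 0.094
```

```bash
python3 c4.py 30;  python3 -c "
import cv2
g=cv2.cvtColor(cv2.imread('pics/t30.png'),cv2.COLOR_BGR2GRAY)
for y in range(208,232): print(y,' '.join(f'{v:3d}' for v in g[y,410:438]))"
```

```text
far 0.71 -3 422.4 219.9 [ 0.5733 -0.5029] dyaw -0.2 0.1581 0.1579 tip-near [ 0.0374 -0.0026] tip-far [-0.0063 -0.0088]
near direct 0.37 425.2 238.6 [ 0.0367 -0.0027]
46.0 [ 0.4349 -0.427   0.05  ] [5.4 0.8 3.8] [ 0.19 -1.01  0.01]
208 176 162  80  81  84  89  89  85  83  80  76  77  72  58  61  61  61  59  60  58  60  62  76  89  93 108 126 149
209 173 156  79  80  85  89  91  87  85  84  77  59  58  57  60  60  60  72  94 105 102  64  79  89 100 120 130 160
210 172 154  69  63  68  70  68  63  65  68  85 111 146 175 196 219 224 211 166 167 150  81  82 107 125 128 133 168
211 171 153  94 118 152 178 197 223 224 223 214 212 214 215 218 223 224 222 219 209 158 108 105 126 128 129 135 163
212 163 173 193 214 218 218 219 226 225 224 221 220 220 219 219 221 222 222 224 223 204 146 125 127 127 127 131 155
213 153 177 201 220 222 221 221 224 224 223 223 220 220 219 219 220 221 222 217 196 146 131 128 129 128 129 130 140
214 148 173 195 219 222 221 221 224 224 224 223 220 220 219 219 221 222 223 205 141 127 128 129 127 129 129 130 136
215 148 176 180 195 222 222 222 223 225 223 223 209 176 2
[... 1214 characters left out ...]
  88
226 135 152 195 220 219 221 221 221 222 225 224 223 220 218 219 222 221 221 223 222 223 223 216 176  85  83  86  86
227 135 139 179 224 227 219 222 220 222 224 224 222 222 221 222 222 220 220 222 224 223 224 223 202  83  85  86  86
228 134 136 175 221 221 219 222 222 221 223 224 222 222 221 222 222 221 221 221 223 223 224 223 204  80  83  84  84
229 135 132 178 225 221 219 222 222 221 223 225 222 222 221 222 222 221 220 222 224 222 224 224 206 111  82  82  82
230 110 131 176 225 220 219 221 222 222 223 225 222 222 222 222 222 222 220 222 224 222 223 224 207 121  80  82  82
231  89 116 170 216 220 218 220 222 221 222 224 223 221 221 222 222 222 220 222 224 222 223 223 209 147  81  82  81
```

```bash
python3 - <<'E'
from balls import *
T=np.load("top.npz");S=np.load("side.npz")
for xy in((.567,-.5117),(.5672,-.5084),(.569,-.510)):
    print(xy,[proj([*xy,z],T['K'],T['E']).round(1).tolist() for z in(.024,.034,.05,.09,.135,.17)])
for p in((426.3,221.7),(427,221)): print(p,ray(*p,T['K'],T['E'],.024).round(4))
g=cv2.cvtColor(cv2.imread('pics/t30.png'),cv2.COLOR_BGR2GRAY);im=cv2.imread('pics/t30.png')
for y in range(205,226): print(y,' '.join(f'{v[2]-v[0]:4d}' for v in im[y,420:446].astype(int)))
print()
for y in range(200,226): print(y,' '.join(f'{v:3d}' for v in g[y,424:450]))
print("side")
b=cv2.cvtColor(cv2.imread('pics/s19.png'),cv2.COLOR_BGR2GRAY)
for y in range(184,197): print(y,' '.join(f'{v:3d}' for v in b[y,302:319]))
E
```

```text
(0.567, -0.5117) [[427.5, 221.7], [428.4, 221.0], [429.7, 220.0], [433.3, 217.3], [437.6, 214.0], [441.3, 211.2]]
(0.5672, -0.5084) [[426.1, 221.6], [426.9, 220.9], [428.2, 219.9], [431.7, 217.2], [436.0, 213.9], [439.6, 211.1]]
(0.569, -0.51) [[426.8, 220.8], [427.6, 220.1], [428.9, 219.1], [432.5, 216.4], [436.8, 213.0], [440.4, 210.2]]
(426.3, 221.7) [ 0.5669 -0.5089  0.024 ]
(427, 221) [ 0.5685 -0.5105  0.024 ]
205  -29  -32  -32  -35  -36  -34  -33  -28  -27  -28  -32  -32  -31  -29  -19  -13   -8   -8   -9   -9   -5   -5   -7   -9   -8   -8
206  -34  -36  -36  -36  -35  -32  -30  -29  -29  -29  -32  -31  -24  -15   -7   -8   -7   -7   -3   -2   -2   -2   -3   -4   -7   -9
207  -36  -38  -39  -39  -32  -30  -31  -28  -31  -32  -28  -27  -15   -7   -6   -7   -6   -3   -1   -1   -2   -1   -1   -1   -3   -7
208  -49  -49  -45  -35  -30  -28  -30  -32  -32  -34  -28  -24  -14   -6   -6   -7   -3   -1   -1   -2   -2   -1   -2   -2   -2   -3
209  -43  -38  -38  -33  -29  -30  -28  -19  -16  -17  -16  -23  -14   -8   -5   -4   -3   -2   -1   -2   -2   -1   -2   -2   -2   -3
210  -26  -
[... 5182 characters left out ...]
  53  67 100 133 134 124  93  61  60  60  58  60  61
188  43  47  50  57  66  66  98 131 133 117  78  66  63  60  59  59  59
189  45  49  61  69  65  67  96 129 134 120  84  71  68  66  62  61  61
190  42  54  66  64  65  68  81 110 132 110  72  71  71  69  67  65  63
191  49  54  64  64  67  69  75 105 123  97  72  70  68  66  67  64  63
192  65  66  66  66  69  71  70  96 115  86  68  67  64  67  67  66  63
193  63  64  63  66  68  71  69  72  75  70  70  67  65  66  65  63  62
194  64  63  62  63  67  70  69  67  68  70  70  67  65  61  60  63  62
195  67  64  64  64  65  67  65  64  67  70  69  68  64  60  60  63  64
196  67  65  65  63  61  61  60  61  62  62  62  62  62  62  63  64  67
```

The stylus tip now shows against the white foot at about (427,221.7) in the top view. That matches my estimate to about 1 mm. I correct the remaining offset.

Request:
carry_out([
  [[-0.002,-0.003,0],0],
  [[-0.004,-0.006,0],0],
  [[-0.006,-0.009,0],0],
  [[-0.006,-0.01,0],0],
  [[-0.006,-0.01,0],0],
  [[-0.006,-0.01,0],0],
  [[-0.006,-0.01,0],0],
])

```text
time: 46.7
position: [0.4298, -0.4337, 0.0501]
tool_rot: [-3.129, -0.217, -0.003]
ft_force: [4.2, 6.6, 8.3]
grip_width: 0.087
```

```bash
python3 c4.py 31
```

```text
far 0.55 -12 423.9 221.2 [ 0.5702 -0.5063] dyaw 1.2 0.1581 0.1581 tip-near [0.0404 0.0019] tip-far [-0.0032 -0.0054]
near direct 0.43 423.1 241.5 [ 0.0434 -0.0075]
46.8 [ 0.4298 -0.4337  0.0501] [4.8 7.  8.2] [ 1.44 -1.08  0.41]
```

Request:
carry_out([
  [[-0.001,-0.002,0],0],
  [[-0.002,-0.0035,0],0],
  [[-0.003,-0.005,0],0],
  [[-0.003,-0.005,0],0],
  [[-0.003,-0.005,0],0],
  [[-0.003,-0.005,0],0],
])

```text
time: 47.4
position: [0.427, -0.439, 0.0501]
tool_rot: [-3.13, -0.217, -0.004]
ft_force: [5.0, 6.2, 7.3]
grip_width: 0.091
```

```bash
python3 c4.py 32;  python3 -c "
import cv2
g=cv2.cvtColor(cv2.imread('pics/t32.png'),cv2.COLOR_BGR2GRAY)
for y in range(208,256): print(y,' '.join(f'{v:3d}' for v in g[y,412:442]))"
```

```text
far 0.48 -15 426.2 222.4 [ 0.5676 -0.5117] dyaw 1.2 0.1581 0.1584 tip-near [0.0429 0.0073] tip-far [-0.0006  0.    ]
near direct 0.42 426.9 243.4 [0.0476 0.0009]
47.5 [ 0.4269 -0.4389  0.05  ] [4.9 6.9 8.2] [ 1.35 -1.21  0.49]
208 146 174 155  88  88  85  82  79  79  76  71  59  57  61  61  59  58  61  60  64  75  89  92 107 125 150 186 207 210 211
209 151 174 159 118  90  87  85  84  80  78  73  57  59  61  59  61  62  61  61  65  76  89  98 121 129 160 199 210 210 211
210 145 164 168 149  89  87  85  82  78  76  73  76  78  78  73  60  60  59  61  65  82 108 124 128 133 167 207 210 211 210
211 138 153 165 140  84  79  80  81  78  76  76  76  79  82  81  74  58  57  60  72 105 125 127 128 132 163 202 211 210 210
212 138 151 166 135  84  81  76  72  66  71  58  58  66  73  60  67  85 113 140 142 126 127 128 128 131 153 193 211 210 210
213 134 145 172 150  67  61  59  58  65  80 105 145 174 197 220 218 208 182 129 131 128 128 130 128 129 141 166 196 210 210
214 132 145 172 155 118 156 201 226 220 218 217 217 217 218 221 220 206 139 127 127 128 128 129 129 129 135 148 168 187 196
215 1
[... 4378 characters left out ...]
 125 125 124 123 122 122 122 121 121 121 120 109  83  98 108 110 148 190 179 116
251  46  44  57  73  82  82  81 103 122 125 125 124 124 124 123 122 123 121 123 124 121  88  95 110 111 109 111 120 111  90
252  48  54  71  81  83  79  96 119 125 125 125 125 124 126 126 124 123 123 124 126  98  90 109 114 113 112 110 106 104  98
253  52  66  81  86  83  89 113 125 126 125 124 124 125 125 124 125 125 123 125 111  83  97 117 117 115 114 111 109 107 103
254  63  79  85  83  85 108 125 125 126 125 126 125 125 125 124 124 125 128 124  80  92 118 119 118 117 116 114 111 109 109
255  76  84  84  81  99 122 125 126 124 125 125 126 125 126 125 124 127 126  94  91 112 122 120 118 117 117 115 115 114 109
```

The far cross, at about (426.4,222.6), is within about 1 mm of under the tip. I relax the arm's push and then let go.

Request:
carry_out([
  [[0.001,0.001,0],0],
  [[0.0015,0.002,0],0],
  [[0.0015,0.002,0],0],
  [[0.0015,0.002,0],0],
], squeeze=15)

```text
time: 47.9
position: [0.4271, -0.4389, 0.05]
tool_rot: [-3.132, -0.214, -0.002]
ft_force: [4.3, 2.5, 6.7]
grip_width: 0.091
```

```bash
python3 c4.py 33
```

```text
far 0.46 -15 426.2 222.4 [ 0.5676 -0.5117] dyaw 1.2 0.1581 0.1583 tip-near [0.0429 0.0072] tip-far [-0.0006  0.    ]
near direct 0.43 426.4 243.0 [ 0.0467 -0.0002]
48.0 [ 0.427  -0.4389  0.05  ] [3.1 4.2 6.5] [ 0.73 -0.81  0.26]
```

Request:
carry_out([
  [[0,0,0],0],
  [[0,0,0],0],
  [[0,0,0],0],
  [[0,0,0],0],
  [[0,0,0],0],
  [[0,0,0],0],
], grip=0.36)

```text
time: 48.6
position: [0.4253, -0.4412, 0.0494]
tool_rot: [-3.134, -0.21, 0.001]
ft_force: [0.8, -0.2, -0.4]
grip_width: 0.318
```

Request:
carry_out([
  [[0,0,0.008],0],
  [[0,0,0.02],0],
  [[0,0,0.04],0],
  [[0,0,0.065],0],
  [[0,0,0.095],0],
  [[-0.005,0.03,0.125],0],
  [[-0.005,0.07,0.15],0],
  [[-0.005,0.11,0.16],0],
  [[-0.005,0.15,0.16],0],
  [[-0.005,0.18,0.16],0],
  [[-0.005,0.2,0.16],0],
  [[-0.005,0.2,0.16],0],
])

```text
time: 49.8
position: [0.4215, -0.2385, 0.2108]
tool_rot: [3.133, 0.217, 0.002]
ft_force: [-0.0, 0.2, 0.8]
grip_width: 0.32
```

```bash
python3 - <<'E'
import re
s=open('c4.py').read()
s=s.replace("d=h-[.4318,-.3203]","h=np.array([.427,-.439]);d=h-[.4318,-.3203]")
open('c5.py','w').write(s)
E
python3 c5.py 34; python3 - <<'E'
from balls import *
b=cv2.imread("pics/s34.png");S=np.load("side.npz");g=cv2.cvtColor(b,cv2.COLOR_BGR2GRAY)
for nm,ro,rr,z in(("dish",(180,320,270,400),(40,60),.025),("small",(320,425,230,400),(17,28),.015)):
    r=cv2.resize(g[ro[0]:ro[1],ro[2]:ro[3]],None,fx=5,fy=5,interpolation=cv2.INTER_CUBIC)
    c=cv2.HoughCircles(cv2.GaussianBlur(r,(7,7),0),cv2.HOUGH_GRADIENT,1,50,param1=60,param2=19,minRadius=rr[0],maxRadius=rr[1])
    for x,y,q in c[0]: print(nm,round(q/5,1),ray(x/5+ro[2]-.4,y/5+ro[0]-.4,S['K'],S['E'],z).round(3))
# scoop unchanged vs its standing view after pass 1 (tines region), shift by template
o=cv2.imread("pics/s19.png");p=o[330:400,225:310];m=cv2.matchTemplate(b[310:420,205:330],p,cv2.TM_CCOEFF_NORMED);_,k,_,l=cv2.minMaxLoc(m);print("scoop",round(k,2),l[0]-20,l[1]-20)
E
```

```text
far 0.37 -18 424.6 229.4 [ 0.5515 -0.5078] dyaw -0.4 0.1581 0.1422 tip-near [0.0592 0.0022] tip-far [ 0.0155 -0.0039]
near direct 0.39 420.1 247.4 [ 0.0569 -0.0145]
49.9 [ 0.4207 -0.2421  0.2103] [ 0.3 -1.   0.3] [-0.07 -0.1  -0.03]
dish 11.2 [ 0.553 -0.416  0.025]
dish 11.0 [ 0.391 -0.26   0.025]
dish 9.0 [ 0.56  -0.485  0.025]
small 5.5 [ 0.423 -0.1    0.015]
small 5.3 [ 0.498 -0.109  0.015]
small 5.3 [ 0.458 -0.105  0.015]
scoop 0.99 0 0
```

Request:
carry_out([
  [[0.01,0.02,0.01],0],
  [[0.03,0.05,0.02],0],
  [[0.06,0.08,0.03],0],
  [[0.1,0.1,0.03],0],
  [[0.14,0.115,0.03],0],
  [[0.18,0.126,0.03],0],
  [[0.217,0.126,0.03],0],
  [[0.217,0.126,0.03],0],
  [[0.217,0.126,0.03],0],
])

```text
time: 50.8
position: [0.6377, -0.1169, 0.2378]
tool_rot: [-3.134, -0.207, 0.004]
ft_force: [0.3, 0.1, 0.2]
grip_width: 0.323
```

```bash
python3 c5.py 35; python3 - <<'E'
from balls import *
b=cv2.imread("pics/s35.png");S=np.load("side.npz");g=cv2.cvtColor(b,cv2.COLOR_BGR2GRAY)
for nm,ro,rr,z in(("dish",(180,320,270,400),(40,60),.025),("small",(320,425,230,400),(17,28),.015)):
    r=cv2.resize(g[ro[0]:ro[1],ro[2]:ro[3]],None,fx=5,fy=5,interpolation=cv2.INTER_CUBIC)
    c=cv2.HoughCircles(cv2.GaussianBlur(r,(7,7),0),cv2.HOUGH_GRADIENT,1,50,param1=60,param2=19,minRadius=rr[0],maxRadius=rr[1])
    for x,y,q in c[0]: print(nm,round(q/5,1),ray(x/5+ro[2]-.4,y/5+ro[0]-.4,S['K'],S['E'],z).round(3))
g=cv2.cvtColor(cv2.imread('pics/t35.png'),cv2.COLOR_BGR2GRAY)
for y in range(210,252): print(y,' '.join(f'{v:3d}' for v in g[y,412:442]))
E
```

```text
far 0.37 -15 424.6 229.5 [ 0.5512 -0.5078] dyaw -0.4 0.1581 0.142 tip-near [0.0595 0.0021] tip-far [ 0.0158 -0.0039]
near direct 0.38 420.1 247.2 [ 0.0566 -0.0145]
50.9 [ 0.6369 -0.1168  0.2393] [ 0.3 -0.5  0.1] [ 0.04 -0.09 -0.02]
dish 10.3 [ 0.514 -0.427  0.025]
dish 10.5 [ 0.523 -0.468  0.025]
dish 11.9 [ 0.39  -0.258  0.025]
dish 9.6 [ 0.554 -0.419  0.025]
dish 8.4 [ 0.476 -0.442  0.025]
dish 8.1 [ 0.56  -0.486  0.025]
dish 8.0 [ 0.482 -0.485  0.025]
small 5.3 [ 0.498 -0.109  0.015]
small 4.0 [ 0.423 -0.105  0.015]
small 5.0 [ 0.458 -0.106  0.015]
210 161 166 166 169 171 171 163 135 136 137 175 223 213  78  74  63  62  60  60  65  82 107 125 129 135 168 208 211 212 211
211 168 169 168 169 172 172 166 147 137 135 181 229 206  81  81  81  74  59  60  74 106 126 128 130 134 164 203 212 211 211
212 168 169 169 168 171 172 167 149 136 136 174 219 205 110  81  80  83  77  81 113 127 128 129 129 132 155 194 212 211 211
213 168 169 169 167 170 172 168 154 136 137 157 199 209 144  79  81  88 108 124 126 129 129 128 129 132 141 166 198 211 212
214 169 168 169 167 170 171 171 162 136 136 14
[... 3965 characters left out ...]
 172 171 174 173 161 134 133 138 180 225 230 222 224 224 223 212 193 223 209 171
247 241 241 232 201 173 171 173 172 170 171 173 172 172 173 163 134 133 133 181 228 224 223 224 224 224 223 215 192 166 159
248 232 225 198 177 172 171 173 172 170 172 173 173 172 173 168 147 135 131 178 225 221 222 224 224 224 226 224 219 217 204
249 201 178 173 172 172 170 173 174 170 172 173 172 173 173 167 148 133 133 169 215 215 207 224 223 224 225 225 224 222 222
250 172 172 180 185 184 177 169 173 172 171 172 173 172 172 170 155 133 133 152 196 220 219 224 224 224 224 226 224 223 223
251 183 190 197 201 204 205 197 180 172 170 172 173 172 172 172 162 134 132 136 179 221 221 223 224 224 224 226 224 223 223
```

After release the dish is displaced by about 2 cm: the far cross is now near (436,224). It was either knocked or pushed. I re-measure it, re-grip the ear and correct.

```bash
cat > c6.py <<'E'
import sys
n=sys.argv[1];G=[tuple(map(float,p.split(','))) for p in sys.argv[2:4]]
src=open('c4.py').read().split("o=cv2.imread")[0];exec(src)
P={}
for nm,e in zip(("far","near"),G):
    k,ang,x,y=find(a,(int(e[0]),int(e[1])),5);P[nm]=ray(x,y,T['K'],T['E'],.008)[:2];print(nm,round(k,2),round(x,1),round(y,1),P[nm].round(4),"tip-",(tip-P[nm]).round(4))
v=P["far"]-P["near"];yaw=np.arctan2(v[1],v[0]);R=np.array([[np.cos(yaw),-np.sin(yaw)],[np.sin(yaw),np.cos(yaw)]])
og=(P["far"]+P["near"])/2-R@[0,-.0955];print("len",np.linalg.norm(v).round(4),"yaw",np.degrees(yaw).round(1),"origin",og.round(4),"ear",(og+R@[-.105,0]).round(4))
g=cv2.cvtColor(a,cv2.COLOR_BGR2GRAY)
if len(sys.argv)>4:
    for y in range(214,256): print(y,' '.join(f'{v:3d}' for v in g[y,426:452]))
print(np.round(q['position'],4),q['time'])
E
python3 c6.py 36 436,224 440,243 x
```

```text
far 0.36 435.8 219.9 [ 0.5736 -0.5334] tip- [-0.0066  0.0217]
near 0.84 440.4 242.8 [ 0.5212 -0.5432] tip- [0.0458 0.0315]
len 0.0533 yaw 10.6 origin [ 0.5299 -0.4444] ear [ 0.4267 -0.4637]
214  79  81 100 126 128 127 130 129 128 129 131 135 150 170 187 197 203 202 197 177 159 158 158 158 158 158
215  60  81 115 128 129 129 129 126 108 105 124 132 137 151 165 176 182 182 172 159 158 157 158 158 159 159
216 179 210 154 128 128 129 124 108  92  99 129 142 134 141 144 158 167 169 160 159 158 158 159 160 160 161
217 198 207 131 128 130 129 122  98  90  97 130 155 153 154 153 157 158 160 158 159 161 161 161 161 162 161
218 204 208 147 127 129 131 124  97  88 100 129 153 154 155 153 155 158 158 158 157 156 156 159 158 157 156
219 179 161 131 128 131 131 124  97  89  95 110 126 123 124 123 123 122 122 121 122 122 122 120 120 120 120
220 162 130 128 130 131 131 126 107  96 108 116 116 115 115 114 113 115 116 114 114 114 114 111 106 113 115
221 201 129 130 132 135 132 137 145 146 151 166 194 193 179 157 203 216 218 216 196  70  68  69  83 115 143
222 215 187 168 191 199 193 177 194 204 199 16
[... 2956 characters left out ...]
4 225 223 224 224 210
250 170 154 133 133 152 196 219 219 223 223 224 225 226 224 223 224 224 224 225 222 224 225 224 223 223 211
251 173 161 133 134 137 179 221 222 223 224 224 224 226 224 223 222 223 224 225 223 223 225 225 225 214 168
252 173 165 140 134 131 177 225 222 222 224 224 224 227 225 223 223 223 230 233 212 168 152 134 134 125  98
253 173 168 148 134 132 175 221 221 221 224 225 226 230 229 195 165 147 135 140 122  97  90  85  83  80  80
254 172 168 149 133 133 165 210 219 211 188 169 152 140 133 112  95  87  85  86  82  79  80  85  86  85  84
255 173 170 156 134 133 140 184 209 160 107  99  90  84  84  85  80  80  81  83  80  79  81  88  95  89  85
[ 0.6369 -0.1163  0.2402] 51.0
```

```bash
python3 - <<'E'
from balls import *
T=np.load("top.npz");tip=np.array([.567,-.5113])
f=ray(436.5,223.9,T['K'],T['E'],.008)[:2];n=ray(440.4,242.9,T['K'],T['E'],.008)[:2];v=f-n
# right foot edge slope in pixels (col vs row): two edge points
e1=ray(446.2,223,T['K'],T['E'],.008);e2=ray(449.9,246.5,T['K'],T['E'],.008);d=(e1-e2)[:2]
print(f.round(4),n.round(4),np.linalg.norm(v).round(4),"yaw",np.degrees(np.arctan2(v[1],v[0])).round(1),"edge yaw",np.degrees(np.arctan2(d[1],d[0])).round(1))
for yd in(9,10,11):
    y=np.radians(yd);R=np.array([[np.cos(y),-np.sin(y)],[np.sin(y),np.cos(y)]]);og=(f+n)/2+R@[0,.0955];print(yd,"origin",og.round(4),"ear",(og+R@[-.105,0]).round(4))
print("tip-far",(tip-f).round(4))
b=cv2.imread("pics/s36.png");a=cv2.imread("pics/t36.png")
# ear top in top view: search bright thin strip near expected ear
for z in(.09,):
    for p in((.4265,-.4640,z),): print("ear px",proj(p,T['K'],T['E']).round(1))
g=cv2.cvtColor(a,cv2.COLOR_BGR2GRAY)
u=proj((.4265,-.4640,.09),T['K'],T['E']).round().astype(int)
for y in range(u[1]-8,u[1]+9): print(y,' '.join(f'{k:3d}' for k in g[y,u[0]-16:u[0]+17]))
E
```

```text
[ 0.5644 -0.535 ] [ 0.5209 -0.5433] 0.0443 yaw 10.8 edge yaw 8.0
9 origin [ 0.5277 -0.4448] ear [ 0.424  -0.4612]
10 origin [ 0.526  -0.4451] ear [ 0.4226 -0.4633]
11 origin [ 0.5244 -0.4454] ear [ 0.4213 -0.4654]
tip-far [0.0026 0.0237]
ear px [411.2 283.5]
275 142 202 225 225 224 225 225 225 224 224 225 225 225 224 225 225 225 225 203  75  78  76  78  79  78  74  74  75  75  76  78  80  80
276 115 172 185 200 224 224 224 224 224 224 225 225 225 225 226 226 226 226 208 105  76  74  76  78  75  78  77  76  75  76  77  79  78
277 101 155 174 177 184 199 224 225 225 226 226 226 225 225 225 226 225 225 212 142  76  76  79  78  80  75  79  78  78  77  80  79  80
278  86 142 174 174 175 178 185 184 200 225 224 224 225 225 226 225 225 225 212 148  77  77  77  79  79  78  79  78  79  81  79  79  79
279  70 134 178 174 175 174 175 175 196 226 225 225 225 225 224 223 222 222 226 213  77  76  77  76  78  79  81  80  82  83  83  80  78
280  74 133 177 175 176 176 175 174 177 183 182 182 198 223 223 224 226 226 228 209  77  75  74  73  77  80  81  83  81  80  78  80  80
281  58 114 167 174 174 1
[... 770 characters left out ...]
  64  70  68  68  70
287  50  49  84 129 139 138 137 137 172 216 221 223 223 223 224 226 226 228 231 230 231 229 213 169 154 134 119  75  69  70  68  69  70
288  48  49  67 111 133 134 134 135 167 217 229 230 231 230 228 227 219 191 168 154 134 129 116  86  78  69  67  68  67  68  71  68  68
289  59  50  72 111 133 133 134 136 158 207 229 222 193 167 145 130 121 103  89  80  69  63  65  65  65  66  65  65  68  67  67  68  69
290  64  62  66  88 114 119 121 124 121 118 133 124 104  91  79  72  68  67  68  68  66  68  68  68  66  67  68  69  70  69  69  67  66
291  67  66  65  71  80  81  82  77  77  74  71  71  70  71  70  69  67  67  65  67  66  67  69  65  64  67  66  69  68  68  70  67  68
```

The ear top is at about (412.7,286.8), giving an ear position of (0.420, -0.466) and a dish yaw of about 11°. I re-grip there.

Request:
carry_out([
  [[-0.01,-0.015,0],0.01],
  [[-0.03,-0.045,0],0.02],
  [[-0.055,-0.08,0],0.03],
  [[-0.08,-0.12,0],0.04],
  [[-0.105,-0.16,0],0.05],
  [[-0.13,-0.2,0],0.06],
  [[-0.155,-0.24,0],0.065],
  [[-0.18,-0.28,0],0.065],
  [[-0.2,-0.315,0],0.065],
  [[-0.213,-0.34,0],0.065],
  [[-0.217,-0.35,0],0.065],
  [[-0.217,-0.35,0],0.065],
  [[-0.217,-0.35,-0.04],0.065],
  [[-0.217,-0.35,-0.08],0.065],
  [[-0.217,-0.35,-0.11],0.065],
  [[-0.217,-0.35,-0.13],0.065],
  [[-0.217,-0.35,-0.13],0.065],
])

```text
time: 52.7
position: [0.4208, -0.4608, 0.1065]
tool_rot: [-3.12, -0.317, 0.004]
ft_force: [-0.6, 0.1, 0.5]
grip_width: 0.317
```

Request:
carry_out([
  [[0,0,-0.01],0],
  [[0,0,-0.02],0],
  [[0,0,-0.03],0],
  [[0,0,-0.04],0],
  [[0,0,-0.05],0],
  [[0,0,-0.058],0],
  [[0,0,-0.06],0],
  [[0,0,-0.06],0],
])

```text
time: 53.5
position: [0.4205, -0.4649, 0.0491]
tool_rot: [-3.125, -0.312, 0.0]
ft_force: [0.6, 0.2, 0.3]
grip_width: 0.323
```

Request:
carry_out([
  [[0,0,0],0],
  [[0,0,0],0],
  [[0,0,0],0],
  [[0,0,0],0],
  [[0,0,0],0],
  [[0,0,0],0],
  [[0,0,0],0],
], grip=1, squeeze=40)

```text
time: 54.2
position: [0.4208, -0.4654, 0.05]
tool_rot: [3.125, 0.312, 0.001]
ft_force: [-0.6, -0.4, 3.7]
grip_width: 0.087
```

```bash
python3 c6.py 37 436,224 440,243 | cat; python3 -c "
import cv2
g=cv2.cvtColor(cv2.imread('pics/t37.png'),cv2.COLOR_BGR2GRAY)
for y in range(219,232): print(y,' '.join(f'{v:3d}' for v in g[y,428:446]))"
```

```text
far 0.35 435.9 219.8 [ 0.5739 -0.5337] tip- [-0.0069  0.022 ]
near 0.39 442.9 247.1 [ 0.5113 -0.5487] tip- [0.0557 0.037 ]
len 0.0644 yaw 13.5 origin [ 0.5203 -0.4484] ear [ 0.4182 -0.4728]
[ 0.4208 -0.4654  0.05  ] 54.3
219 129 129 129 129 123  97  91  93 108 125 125 123 121 122 121 119 121 120
220 128 129 130 131 126 108  96 109 114 113 115 114 114 113 114 116 114 114
221 128 131 134 131 135 144 146 151 166 193 192 178 156 202 214 218 216 196
222 167 191 198 193 177 194 203 198 167 218 217 203 180 221 221 224 223 204
223 217 218 219 212 203 220 221 206 167 195 188 162 148 165 206 223 223 208
224 220 221 221 206 176 190 169 165 147 139 168 196 207 199 219 223 223 214
225 220 222 221 200 131 172 199 216 201 179 217 217 207 187 223 222 224 221
226 205 221 221 218 203 187 221 222 203 171 221 213 191 202 223 222 224 223
227 218 221 222 220 206 157 192 222 207 182 208 162 185 219 222 221 223 223
228 231 220 222 221 220 211 180 168 154 139 163 178 216 221 222 222 222 223
229 223 219 222 221 222 223 219 217 216 207 198 217 220 220 223 223 223 224
230 214 202 222 221 221 224 224 224 222 220 219 222 221 221 222 223 222 224
231 219 217 221 221 221 222 224 223 222 221 221 222 221 220 222 223 222 224
```

Request:
carry_out([
  [[0.0005,0.003,0],0],
  [[0.001,0.006,0],0],
  [[0.0015,0.01,0],0],
  [[0.002,0.014,0],0],
  [[0.0025,0.018,0],0],
  [[0.003,0.022,0],0],
  [[0.0035,0.025,0],0],
  [[0.004,0.026,0],0],
  [[0.004,0.026,0],0],
  [[0.004,0.026,0],0],
  [[0.004,0.026,0],0],
])

```text
time: 55.4
position: [0.4241, -0.4406, 0.05]
tool_rot: [3.124, 0.309, -0.0]
ft_force: [-1.9, -4.6, 2.8]
grip_width: 0.088
```

```bash
python3 c6.py 38 428,223 430,243 | cat; python3 -c "
import cv2
g=cv2.cvtColor(cv2.imread('pics/t38.png'),cv2.COLOR_BGR2GRAY)
for y in range(213,235): print(y,' '.join(f'{v:3d}' for v in g[y,416:440]))"
```

```text
far 0.48 426.4 222.8 [ 0.5668 -0.512 ] tip- [0.0002 0.0003]
near 0.41 425.1 245.0 [ 0.5157 -0.5086] tip- [ 0.0513 -0.0031]
len 0.0512 yaw -3.8 origin [ 0.5475 -0.415 ] ear [ 0.4428 -0.4081]
[ 0.4241 -0.4405  0.05  ] 55.5
213  68  69  73  59  59  60  57  61  83 111 150 195 215 191 125 126 128 128 128 128 130 141 165 196
214  63  62  78 109 156 203 227 221 213 213 214 217 206 142 127 128 127 129 128 130 129 135 148 168
215 221 226 222 215 217 223 225 224 221 220 220 208 159 128 128 128 129 126 107 105 122 131 136 151
216 198 222 223 221 223 225 222 223 221 219 220 205 147 126 128 128 123 107  91  97 127 143 133 139
217 203 221 223 221 221 224 223 223 221 220 219 204 130 127 128 130 122  97  87  95 128 154 154 154
218 210 195 222 221 221 224 223 223 215 184 173 182 145 128 128 130 123  96  89  98 129 151 153 153
219 222 172 181 195 221 224 224 210 165 153 130 152 130 128 129 130 122  98  90  94 109 124 124 123
220 221 214 207 191 221 223 213 174 197 198 116 130 128 129 131 129 126 107  96 107 114 114 114 112
221 214 204 219 219 220 208 159 183 220 207 142 127 128 132 133 131 137 144 144
[... 620 characters left out ...]

228 180 224 228 220 221 221 222 224 222 215 215 207 198 217 219 221 223 222 223 224 226 214  84  82
229 173 226 232 219 221 221 220 224 224 223 222 220 220 222 220 220 222 223 222 224 224 205  82  81
230 178 225 222 218 220 221 221 223 224 222 223 222 222 222 220 220 222 223 221 224 223 205 106  77
231 172 216 220 219 221 222 221 222 225 222 222 222 221 221 221 219 221 223 221 223 223 209 144  78
232 154 198 219 218 220 222 221 222 224 223 222 221 221 222 222 220 221 223 222 223 223 219 191  78
233 138 180 220 219 220 222 221 221 224 224 222 222 221 222 222 220 220 222 222 222 224 228 216  77
234 135 174 225 231 220 222 222 221 224 224 222 222 222 222 222 221 220 222 223 222 224 224 206  78
```

The far cross is on target at (426.5,222.8). I relax the arm, release, and check before leaving.

Request:
carry_out([
  [[-0.0003,-0.0008,0],0],
  [[-0.0005,-0.0014,0],0],
  [[-0.0005,-0.0014,0],0],
], squeeze=15)

```text
time: 55.8
position: [0.4241, -0.4405, 0.05]
tool_rot: [3.126, 0.312, -0.0]
ft_force: [-1.9, -2.5, 5.1]
grip_width: 0.093
```

Request:
carry_out([
  [[0,0,0],0],
  [[0,0,0],0],
  [[0,0,0],0],
  [[0,0,0],0],
  [[0,0,0],0],
  [[0,0,0],0],
], grip=0.36)

```text
time: 56.4
position: [0.4242, -0.4403, 0.0494]
tool_rot: [-3.126, -0.312, -0.0]
ft_force: [0.3, -0.5, 0.5]
grip_width: 0.313
```

```bash
python3 c6.py 39 427,223 430,243 | head -1;python3 -c "
from h import *;s=get_state();print(s['ft_force'],s['grip_width'],s['position'])"
```

```text
far 0.48 426.4 222.8 [ 0.5668 -0.512 ] tip- [0.0002 0.0003]
[ 0.17957166  0.18192243 -0.23302957] 0.31789633467994655 [ 0.42416888 -0.4404371   0.04954403]
```

Request:
carry_out([
  [[0,0,0.008],0],
  [[0,0,0.02],0],
  [[0,0,0.04],0],
  [[0,0,0.07],0],
  [[0,0,0.1],0],
  [[0,0,0.13],0],
  [[0,0.03,0.15],0],
  [[0,0.07,0.165],0],
  [[0.01,0.11,0.18],0],
  [[0.03,0.15,0.19],0],
  [[0.06,0.19,0.19],0],
  [[0.09,0.22,0.19],0],
  [[0.12,0.25,0.19],0],
  [[0.15,0.28,0.19],0],
  [[0.18,0.31,0.19],0],
  [[0.21,0.325,0.19],0],
  [[0.21,0.325,0.19],0],
  [[0.21,0.325,0.19],0],
])

```text
time: 58.3
position: [0.6343, -0.1151, 0.2401]
tool_rot: [3.126, 0.314, 0.0]
ft_force: [-0.3, -1.0, 0.1]
grip_width: 0.319
```

```bash
python3 c6.py 40 427,223 430,243; python3 - <<'E'
from balls import *
b=cv2.imread("pics/s40.png");S=np.load("side.npz");g=cv2.cvtColor(b,cv2.COLOR_BGR2GRAY)
for nm,ro,rr,z in(("dish",(180,320,270,400),(40,60),.025),("small",(320,425,230,400),(17,28),.015)):
    r=cv2.resize(g[ro[0]:ro[1],ro[2]:ro[3]],None,fx=5,fy=5,interpolation=cv2.INTER_CUBIC)
    c=cv2.HoughCircles(cv2.GaussianBlur(r,(7,7),0),cv2.HOUGH_GRADIENT,1,50,param1=60,param2=19,minRadius=rr[0],maxRadius=rr[1])
    for x,y,q in c[0]: print(nm,round(q/5,1),ray(x/5+ro[2]-.4,y/5+ro[0]-.4,S['K'],S['E'],z).round(3))
o=cv2.imread("pics/s19.png");p=o[330:400,225:310];m=cv2.matchTemplate(b[310:420,205:330],p,cv2.TM_CCOEFF_NORMED);_,k,_,l=cv2.minMaxLoc(m);print("scoop",round(k,2),l[0]-20,l[1]-20)
g=cv2.cvtColor(cv2.imread('pics/t40.png'),cv2.COLOR_BGR2GRAY)
for y in range(214,230): print(y,' '.join(f'{v:3d}' for v in g[y,416:440]))
E
```

```text
far 0.48 426.4 222.8 [ 0.5668 -0.512 ] tip- [0.0002 0.0003]
near 0.86 430.1 241.8 [ 0.5232 -0.52  ] tip- [0.0438 0.0083]
len 0.0443 yaw 10.5 origin [ 0.5277 -0.4221] ear [ 0.4244 -0.4411]
[ 0.6335 -0.117   0.2402] 58.4
dish 10.7 [ 0.558 -0.394  0.025]
dish 10.2 [ 0.519 -0.404  0.025]
dish 11.4 [ 0.391 -0.259  0.025]
dish 9.7 [ 0.479 -0.415  0.025]
dish 10.0 [ 0.488 -0.456  0.025]
dish 8.3 [ 0.525 -0.45   0.025]
small 5.3 [ 0.498 -0.109  0.015]
small 5.3 [ 0.458 -0.105  0.015]
small 5.3 [ 0.423 -0.1    0.015]
scoop 1.0 0 0
214  65  63  77 112 156 205 228 221 214 214 215 218 207 144 129 128 128 129 129 131 130 136 150 170
215 222 223 215 215 219 224 226 225 222 220 220 209 160 128 128 129 130 125 109 105 124 133 137 152
216 199 223 223 221 224 226 223 224 222 220 220 206 148 128 128 128 126 108  93  99 128 143 134 141
217 204 222 224 221 222 226 224 223 221 221 221 204 130 129 128 130 123  98  89  96 129 154 154 155
218 211 197 223 221 221 225 224 224 216 186 174 182 146 129 129 132 123  99  90  99 130 153 154 153
219 223 173 182 196 222 224 225 211 167 154 132 153 131 129 129 131 124 
[... 327 characters left out ...]

223 225 229 221 223 221 203 142 170 162 133 114 126 164 196 200 180 219 220 223 226 214  93  95  93
224 226 233 220 222 222 201 123 183 217 216 196 164 217 218 207 186 223 223 225 225 206  91  93  91
225 227 223 220 223 222 220 209 203 224 223 204 169 222 214 193 203 224 222 225 224 206 116  92  90
226 217 215 205 221 223 222 214 193 208 223 208 183 206 148 186 220 223 222 224 224 211 150  86  89
227 199 220 219 221 222 222 221 222 210 173 159 143 164 177 217 222 223 223 223 224 211 152  87  87
228 182 225 229 221 223 221 222 225 223 219 216 208 199 219 221 222 223 224 224 225 227 215  86  82
229 175 227 233 220 222 222 222 225 225 224 223 221 221 222 221 222 223 224 223 225 224 206  82  81
```

```bash
python3 -c "
from bench import ticket
print(ticket.close_job())"
```

```text
the job is handed in; nothing more can be done
None
```

The job is done and handed in, at about 58 s on the robot clock. No verdict came back.

**What I did**
- **Balls:** I lifted the six big balls out of the tray in two scoops (four, then two) and dumped them into the dish.
- **Small balls:** The three small balls stayed in the tray.
- **Scoop:** I stood it back in the tray.
- **Near cross:** I slid the dish by its ear until the near cross was under the stylus and held it still for about 3 s.
- **Far cross:** I then slid the dish on until the far cross was under the tip and let go.

**Checks and doubts**
- **Dish moved after the first release:** The check after letting go showed the dish about 2.5 cm off. I think it was the announced knock, but I can't rule out that my release pushed it. I re-gripped the ear, slid the far cross back under the tip and released again.
- **Far cross:** The last check, with the arm away, puts it within about 1 mm of my stylus-tip estimate, and it did not move on release.
- **Near cross:** During the hold the arm hid it, so I worked out its position from the far cross. It came to within about 0.5 mm of the tip estimate. The tip position itself is uncertain by about 1–2 mm, because the two cameras disagree by about that much.
- **Ball count:** The last automatic check found five of the six balls in the dish. The check before it found all six. I take the sixth to be hidden or missed in that view, but I did not confirm it.
- **Rest of the scene:** All three small balls and the scoop were where I left them at the last check.

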